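# Clear the measuring board, set the tape measure to the pointer and lock it

## Robot

A 6-joint arm with a two-finger parallel gripper is mounted at the origin on the work surface. World frame = base frame: x ahead of the robot, y to its left, z up, the work surface at z = 0. Lengths are in m, angles in rad, forces in N, time in s.
With the tool pointing down it reaches from about 0.375 to 0.9 m from the base axis. Payload 3.1 kg.
Tool frame: the origin (TCP) lies midway between the tips of the shut fingers; the grasp point (between the pads) lies 19 mm behind it (manip.hold_point_z is the distance from the TCP to the grasp point, in m); x points along the fingers, y is the direction in which the jaws open and shut, and the axes are right-handed (so a half turn about x gives the same grasp; the last joint's range is limited). The gripper opens to 85 mm and grips with 20 to 120 N. Pads are 22 mm wide; open, the fingers measure 114 mm over their backs; the gripper's body (76 mm by 85 mm) begins 54 mm behind the grasp point. The pads swing forward as they close: fully open they stand 13 mm farther back than shut.
Start: joints at [-1.46, 0.527, 1.433, -0, 1.181, -0.178], TCP at [0.179, -0.599, 0.231] pointing down, gripper open.
Joint ranges: [-3.08, 3.08], [-0.75, 2.2], [0.22, 2.44], [-1.43, 4.57], [0, 2.65], [-2.85, 2.85]. Speed limits (rad/s): [2.79, 2.79, 3.14, 3.14, 3.14, 3.14].

## Interface

Orientations are given as a unit quaternion [x, y, z, w].
In Python, from station import manip, snapshot gives the robot as it stands.
- The arm moves only by the tool play_rows, never from a script. Its argument "series" is a list of rows, each a list of 4 numbers: the shift along the tool's x, y, z in m, then the turn about the tool's x in degrees. In form: [[tx, ty, tz, spin], ...]. A call has 1 to 20 rows; each row is the pose to reach, as a shift and turn from the pose measured when the call began, along the tool's axes at that moment; what a row does not reach only later rows make up. A row lasts 1/10 s, in which the tool goes at most 50 mm and 8.59 degrees, less where a joint would pass 70% of its speed; a pose out of reach is approached as far as the arm can. A call with a gripper value outside its range is refused whole. "claw" is the opening in per cent of the stroke, from 0 (shut) to 100 (fully open), set as the call begins (left out, the last holds). The fingers move at their own pace and stop on an object; "force" is the grip in N (left out, the last holds). Time passes only in rows, so rows that repeat a pose let the fingers close. It gives the time, the measured TCP pose, the force and the opening at its end, in the units of the state.
- manip.sense(): the state, without advancing time (a new reading comes with each control period).
- snapshot(name): name is "side" or "top"; returns a dict with "image" (384x512x3 uint8, blue, green, red), "depth" (384x512 float32, m along the optical axis (not along the pixel's ray), 0 where there is no reading), "fov_y" (degrees; the focal length in pixels is half the picture's height over the tangent of half this angle, whatever the lens; pixels are square), "cx", "cy" (the principal point, pixels), "dist" ([k1, k2, p1, p2, k3] as OpenCV has them; the pictures are not rectified), "R" (3x3) and "t" (3): a world point X has camera coordinates R X + t. Camera axes: x right, y down, z forward; pixel columns grow to the right and rows downward; lengths in m; the calibration is good to about 2 mm. A picture is of the moment at which its call begins.
- manip.sign_off(): hands the job in, once; it reports no verdict.
The state is a dict: "t": time; "q": joint angles; "qd": joint speeds; "tau": joint torques, N m; "tcp_pos": TCP position; "tool_rot": TCP orientation; "force": force on the tool from outside, world axes, zero at the start; "ft_torque": the same for the moment, N m; "finger_gap": opening from 0.0 (shut) to 1.0 (fully open).
Only numpy, scipy, OpenCV 4.12 (cv2) and the standard library are available. Lean on these libraries where they do the work, as an engineer would, in place of code of your own. Each camera call takes 0.05 s, during which the arm holds its last target.

## Task

First take the white carton off the grey measuring board and leave it lying flat on the table. Then hook the end of the yellow tape measure over the metal fence of the board and back the case away, square to the fence, until the case stands upright on the board with its front face level with the red pointer, press the red lock button on it fully down so that the tape stays set at this length, and leave it standing there, still hooked. Leave the red pointer and all the other things on the table where they are.

Things in the scene. Friction and masses are not known exactly. Their poses are not given: they have to be found in the camera images.
- tape: Yellow tape measure with black sides, standing loose on the table: case 76 long (x) x 36 wide (y) x 64 high, about 0.5 kg, with a grippy rubber sole whose friction on the board holds it against its spring when let go. Origin at the centre of the case's underside, x towards the front where the blade comes out, z up. A flat rigid blade, 20 wide, stands 34 out of the front even at rest.
- mouth (a point): middle of the bottom edge of the case's front face, 38 ahead of tape's origin; the length is read here.
- hook_end (a point): middle of the bottom edge of the inner face of the blade's end hook, a steel plate 24 wide and 3 thick: 72 ahead of tape's origin at rest, 4 above the level of the case's underside. The blade's underside is 18 above that level, so with the case on the board the blade passes 4 above the fence and the hook reaches 10 below the fence's top.
- blade (a joint): how far the blade is drawn out beyond its rest, m; 0 at the start, at most 0.21. A spring pulls it in with about 1.3 N at rest and 1.8 N fully drawn.
- lock_top (a point): middle of the top face of the red lock button, 22 x 18, on top of the case, 14 ahead of its middle and 74.5 above the case's underside when up; the button stands 10.5 above the case. Press it straight down.
- lock (a joint): travel of the lock button, m; 0 = up (free), about 0.0055 = fully down (brake on the blade). Moves with about 3 N and stays where it is left; 7 N presses it home.
- gauge: Grey measuring board fixed on the table, 360 x 240 x 12 thick. Origin at table height under the lane; x along the lane to the fence, y across, z up. It spans x = -170 to 190, y = -120 to 120. The fence, an aluminium bar across the full width, is 14 high above the board, from x = 150 (near face) to 162 (far face). A low track with the red pointer runs at y = -104. Its lane y = -60 to 60 is free but for the white carton.
- fence_mid (a point): middle of the top edge of the fence's near face (the face towards the lane), 26 above the table.
- pointer_tip (a point): tip of the red pointer that points across the lane from the y = -104 side, at y = -65 on the board, 22 above the table; its x and y axes are those of the board. Pointer and slider reach 30 above the table. The pointer stands 90 to 190 from the fence's near face and is not to be moved.
- carton_pair: bystander: two flat white and blue cartons stacked, 114 x 59 x 45 high; origin under its centre.
- carton_flat: white carton with a blue band, lying loose in the board's lane, to be cleared away: 120 long (x) x 32 wide (y) x 34 high, about 0.15 kg; origin at the centre of its underside, z up.
- carton_tower: bystander: stack of six cartons, 104 x 74 x 149 high; origin under its centre.
- bundle: bystander: bundle of flat white cartons with a brown band, 152 x 104 x 97 high; origin under its centre.
- kraft_roll: bystander: brown roll of packing tape lying flat, 90 across, 48 high; origin under its centre.
- pen_cup: bystander: grey cup with pens, 72 across, 150 high with the pens; origin under its centre.
- dispenser: bystander: black packing-tape dispenser, 130 x 55 x 75 high; origin under its centre.
Things that resemble listed ones, but are neither listed nor needed, are in the scene too. Leave any black or orange look-alike of the carton_flat alone.

How it is judged:
By the outcome, as a careful person would: the job done as asked, in the order asked, and still so for the second after the job is handed in, with the robot touching nothing.
It also fails if it takes over 67 s, if anything falls off the work surface, if the arm or the gripper's body presses on something with over 40 N, if the wrist force passes 120 N, or if a joint passes its speed limit or range.

## Working session

There is one attempt and no reset: what is moved stays moved. The work goes in short steps, Python scripts to look and compute and a tool call to move; the robot and the scene stay as the last step left them, time stands still between calls to the robot, and variables do not carry over. Pictures are saved under pics/ and viewed, and the job is handed in when it is done.

Besides the shell and the picture viewer there is one more tool, called after "Request:" by a JSON object that holds its "name" and its "arguments", one argument or row to a line. play_rows: Moves the arm, as the interface text tells. Its arguments: {"type":"object","properties":{"series":{"type":"array","items":{"type":"array","items":{"type":"number"}}},"claw":{"type":"number"},"force":{"type":"number"}},"required":["series"]}

```bash
ls; mkdir -p pics; cat > h.py <<'E'
import numpy as np, cv2, pickle
from station import manip, snapshot
def snap(n,tag):
    s=snapshot(n); cv2.imwrite(f'pics/{tag}.png',s['image']); pickle.dump(s,open(f'{tag}.pkl','wb')); return s
def load(tag): return pickle.load(open(f'{tag}.pkl','rb'))
def K(s):
    f=s['image'].shape[0]/2/np.tan(np.radians(s['fov_y'])/2)
    return np.array([[f,0,s['cx']],[0,f,s['cy']],[0,0,1]])
def rays(s,px):
    p=cv2.undistortPoints(np.array(px,float).reshape(-1,1,2),K(s),np.array(s['dist'],float)).reshape(-1,2)
    return np.c_[p,np.ones(len(p))]
def at_z(s,px,z):
    R=np.array(s['R']);t=np.array(s['t']); r=rays(s,px)@R; c=-R.T@t
    z=np.broadcast_to(z,(len(r),))
    return c+r*((z-c[2])/r[:,2])[:,None]
def by_depth(s,px):
    R=np.array(s['R']);t=np.array(s['t']); px=np.array(px).reshape(-1,2); r=rays(s,px)
    d=np.array([s['depth'][int(round(v)),int(round(u))] for u,v in px])
    return (r*d[:,None]-t)@R
def proj(s,X):
    R=np.array(s['R']);t=np.array(s['t'])
    return cv2.projectPoints(np.array(X,float).reshape(-1,1,3),cv2.Rodrigues(R)[0],t,K(s),np.array(s['dist'],float))[0].reshape(-1,2)
def crop(s,tag,u0,v0,u1,v1,k):
    im=cv2.resize(s['image'][v0:v1,u0:u1],None,fx=k,fy=k,interpolation=cv2.INTER_CUBIC)
    for u in range((u0//20+1)*20,u1,20):
        cv2.line(im,((u-u0)*k,0),((u-u0)*k,6),(0,0,255),1); cv2.putText(im,str(u),((u-u0)*k-8,16),0,.35,(0,0,255),1)
    for v in range((v0//20+1)*20,v1,20):
        cv2.line(im,(0,(v-v0)*k),(6,(v-v0)*k),(0,0,255),1); cv2.putText(im,str(v),(8,(v-v0)*k+4),0,.35,(0,0,255),1)
    cv2.imwrite(f'pics/{tag}.png',im)
E
python3 - <<'E'
from h import *
for n in('side','top'):
    s=snap(n,n+'0'); print(n,s['fov_y'],s['cx'],s['cy'],s['dist'],-np.array(s['R']).T@s['t'],np.round(s['R'],3).tolist())
print(manip.sense(), manip.hold_point_z)
E
```

```text
pics
side 43.537093689928355 248.90730220545922 197.94139534438628 [-0.07716423  0.          0.          0.          0.        ] [-0.04146223 -1.01724593  1.14319774] [[0.89, -0.456, -0.004], [-0.31, -0.598, -0.739], [0.335, 0.659, -0.673]]
top 45.63855504631314 253.80421247313305 191.27064932959942 [-0.04582796  0.          0.          0.          0.        ] [0.21509597 0.02602118 1.44170028] [[-0.038, -0.999, -0.007], [-0.979, 0.038, -0.202], [0.202, -0.0, -0.979]]
{'t': 0.1, 'q': array([-1.45947147e+00,  5.28376762e-01,  1.43381524e+00, -1.18920138e-05,
        1.18142062e+00, -1.78498181e-01]), 'qd': array([-0.00076432, -0.0022757 , -0.00298769, -0.00016013, -0.0012057 ,
        0.00068455]), 'tau': array([ 6.43901676e-04, -4.43303919e+01, -1.78586537e+01, -2.75717193e-04,
        3.86300831e-03, -8.01145092e-06]), 'tcp_pos': array([ 0.17856448, -0.59824796,  0.23041624]), 'tool_rot': array([ 0.69971488,  0.10282509, -0.69967469,  0.1013973 ]), 'force': array([-0.03231039,  0.05648766, -0.54565756]), 'ft_torque': array([ 0.00177096, -0.00013045, -0.01072986]), 'finger_gap': 1.0008138900311732} 0.0187
```

View pics/top0.png

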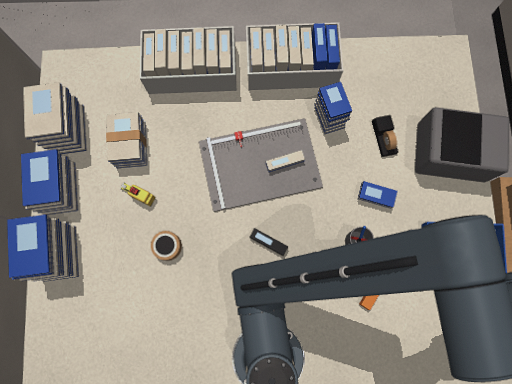

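View pics/side0.png

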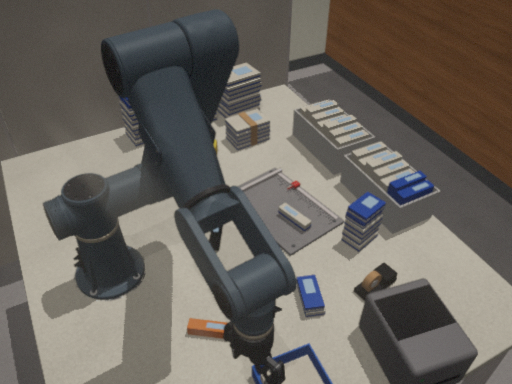

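The top view shows the board (260,165) with its fence at the left (215,172) and the red pointer at (239,136). The white carton is at (285,160) and the tape at (138,192). Things that could be mistaken for the carton are the black one (268,241), the orange one (370,300) and the blue-white pair (378,194). I'm taking closer crops next.

```bash
python3 - <<'E'
from h import *
s=load('top0'); crop(s,'c1',190,110,330,220,5); crop(s,'c2',100,170,170,220,10)
E
```

```text
(no output)
```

View pics/c1.png

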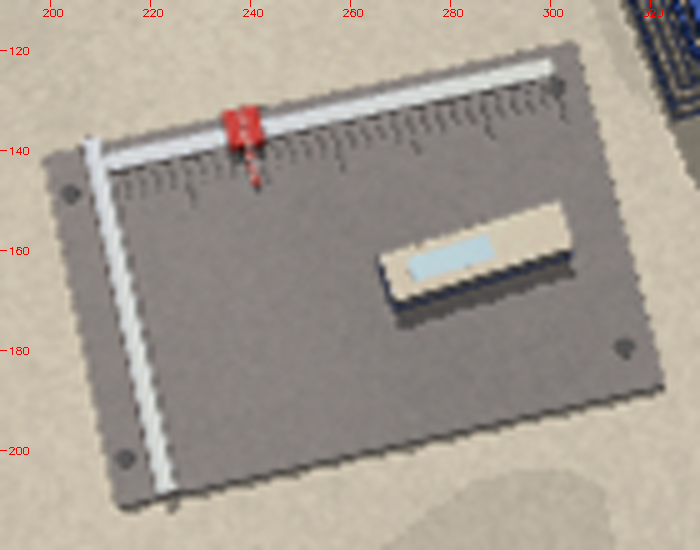

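View pics/c2.png

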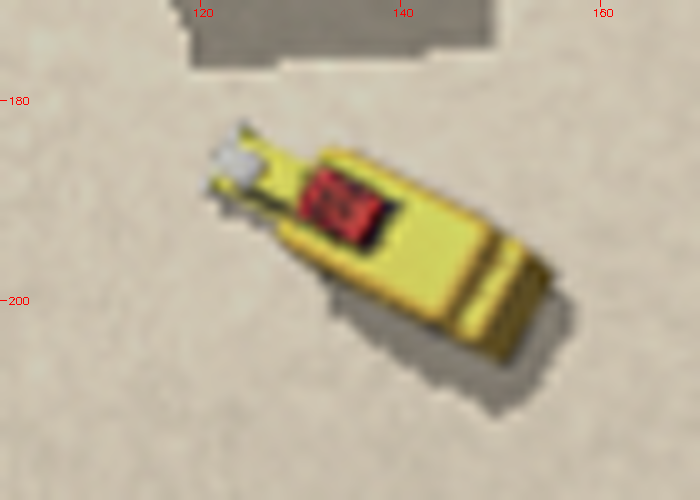

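```bash
cat >> h.py <<'E'
from scipy.optimize import least_squares
def rz(a): return np.array([[np.cos(a),-np.sin(a),0],[np.sin(a),np.cos(a),0],[0,0,1]])
def fitpose(s,pts,px,x0,z0=0.):
    pts=np.array(pts,float);px=np.array(px,float)
    f=lambda p:(proj(s,pts@rz(p[2]).T+[p[0],p[1],z0])-px).ravel()
    r=least_squares(f,x0,loss='soft_l1'); return r.x, f(r.x).reshape(-1,2)
def uc(d,u0,v0,k): return (np.array(d,float)+.5)/k-.5+[u0,v0]
E
python3 - <<'E'
from h import *
s=load('top0')
g=uc([(45,160),(577,42),(663,385),(120,508),(102,138),(175,489)],190,110,5)
P=[(190,-120,12),(-170,-120,12),(-170,120,12),(190,120,12),(150,-120,26),(150,120,26)]
p,r=fitpose(s,np.array(P)/1e3,g,[.55,.1,1.6]); print('gauge',p,r.round(1).tolist())
tip=at_z(s,uc([(257,188)],190,110,5),.022); print('tip', (tip-[p[0],p[1],0])@rz(p[2]))
c=uc([(378,255),(560,200),(573,250),(395,300)],190,110,5)
P=[(60,-16,34),(-60,-16,34),(-60,16,34),(60,16,34)]
pc,r=fitpose(s,np.array(P)/1e3,c,[.6,.0,1.6],z0=.012); print('carton',pc,r.round(1).tolist(), ((np.array([*pc[:2],0])-[p[0],p[1],0])@rz(p[2])))
# tape: top corners of case z=64 ; button corners
t=uc([(330,150),(282,228),(500,365),(553,275),(320,167),(388,203),(368,250),(300,205)],100,170,10)
print(at_z(s,t[4:],.0745).mean(0))
print('top corners',at_z(s,t[:4],.064).round(4).tolist())
print(by_depth(s,[(134,190),(145,194),(124,186),(285,160),(240,137),(230,170),(270,190)]).round(4).tolist())
E
```

```text
gauge [ 0.60234677 -0.00760878  1.75482244] [[-0.3, -0.7], [-0.1, -0.2], [0.8, 0.3], [-0.5, 0.2], [-0.2, -0.3], [0.5, 0.5]]
tip [[ 0.05834197 -0.06458952  0.022     ]]
carton [ 0.60054941 -0.07682816  1.82367024] [[0.2, -0.2], [-0.2, 0.3], [0.3, -0.4], [-0.3, 0.2]] [-0.0677217   0.01443342  0.        ]
[0.51474732 0.39391169 0.0745    ]
top corners [[0.5351, 0.4014, 0.064], [0.5109, 0.416, 0.064], [0.4652, 0.3476, 0.064], [0.4928, 0.3314, 0.064]]
[[0.5145, 0.3928, 0.0781], [0.5031, 0.3616, 0.0663], [0.5397, 0.4385, 0.0284], [0.5998, -0.0769, 0.0466], [0.6892, 0.0637, 0.0242], [0.5833, 0.0999, 0.0105], [0.5094, -0.026, 0.024]]
```

```bash
cat >> h.py <<'E'
from scipy.spatial.transform import Rotation as Ro
def goal(xyz,yaw=None,st=None):
    st=st or manip.sense(); R=Ro.from_quat(st['tool_rot']).as_matrix()
    d=R.T@(np.array(xyz)-st['tcp_pos']); yn=np.arctan2(R[1,1],R[0,1])
    sp=None
    if yaw is not None:
        sp=-np.degrees((yaw-yn+np.pi/2)%np.pi-np.pi/2)  # tool x down: +spin = -world yaw
    print('tcp',np.round(st['tcp_pos'],4),'jawyaw',round(np.degrees(yn),2),'xaxis',R[:,0].round(3),'q6',round(st['q'][5],2),'F',np.round(st['force'],1),'gap',round(st['finger_gap'],3),'t',st['t'])
    print('shift',(d*1000).round(1),'mm spin',sp)
E
python3 - <<'E'
from h import *
s=load('top0')
print(at_z(s,[(316,218),(214,211),(320,188),(165,246),(268,241),(378,194),(358,236)],0).round(3))
goal([.6005,-.0768,.12],1.8237+np.pi/2)
E
```

```text
[[ 0.418 -0.169  0.   ]
 [ 0.453  0.155  0.   ]
 [ 0.515 -0.189  0.   ]
 [ 0.347  0.313  0.   ]
 [ 0.35  -0.013  0.   ]
 [ 0.488 -0.375  0.   ]
 [ 0.355 -0.299  0.   ]]
tcp [ 0.1786 -0.5982  0.2304] jawyaw -73.39 xaxis [-0.     0.002 -1.   ] q6 -0.18 F [-0.   0.1 -0.5] gap 1.001 t 0.1
shift [ 111.4 -378.9 -553.3] mm spin -87.88439718260159
```

Request:
{"name": "play_rows", "arguments": {
  "series": [
    [0,-0.379,-0.553,-87.9],
    [0,-0.379,-0.553,-87.9],
    [0,-0.379,-0.553,-87.9],
    [0,-0.379,-0.553,-87.9],
    [0,-0.379,-0.553,-87.9],
    [0,-0.379,-0.553,-87.9],
    [0,-0.379,-0.553,-87.9],
    [0,-0.379,-0.553,-87.9],
    [0,-0.379,-0.553,-87.9],
    [0,-0.379,-0.553,-87.9],
    [0,-0.379,-0.553,-87.9],
    [0,-0.379,-0.553,-87.9],
    [0,-0.379,-0.553,-87.9],
    [0,-0.379,-0.553,-87.9],
    [0,-0.379,-0.553,-87.9],
    [0.05,-0.379,-0.553,-87.9],
    [0.11,-0.379,-0.553,-87.9],
    [0.11,-0.379,-0.553,-87.9]
  ],
  "claw": 100,
  "force": 30
}}

```text
t: 1.9
tcp_pos: [0.595, -0.0763, 0.1159]
tool_rot: [0.432, 0.564, -0.434, 0.554]
force: [-0.7, -0.0, -0.2]
finger_gap: 1.004
```

```bash
python3 - <<'E'
from h import *
goal([.6005,-.0768,.015],1.8237+np.pi/2)
s=snap('side','side1'); crop(s,'c3',200,130,360,260,5); snap('top','top1')
E
```

```text
tcp [ 0.595  -0.0763  0.1159] jawyaw 14.46 xaxis [-0.013  0.006 -1.   ] q6 -0.57 F [-0.7 -0.  -0.2] gap 1.004 t 1.9
shift [100.8   6.4   2.7] mm spin -0.03471456366788685
```

View pics/side1.png

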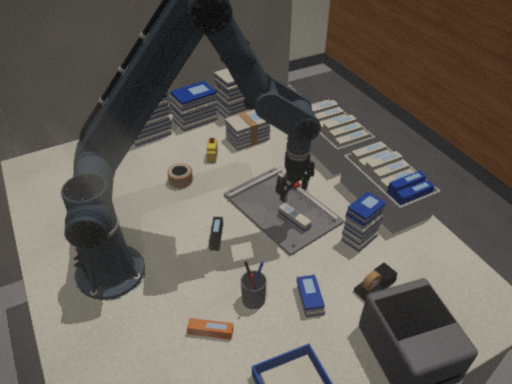

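View pics/top1.png

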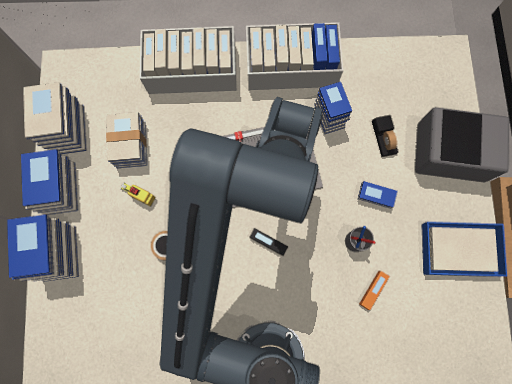

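```bash
python3 - <<'E'
from h import *
s=load('side1')
print(at_z(s,[(242,252)],0), proj(s,[(.418,-.169,0)]))
print(by_depth(s,[(242,252),(225,270),(250,235)]).round(3))
crop(s,'c4',180,180,340,300,5); crop(s,'c5',260,160,340,240,8)
E
```

```text
[[ 0.3925725  -0.11319762  0.        ]] [[257.44093493 261.26458501]]
[[ 0.392 -0.115  0.002]
 [ 0.314 -0.155  0.001]
 [ 0.449 -0.058 -0.002]]
```

View pics/c4.png

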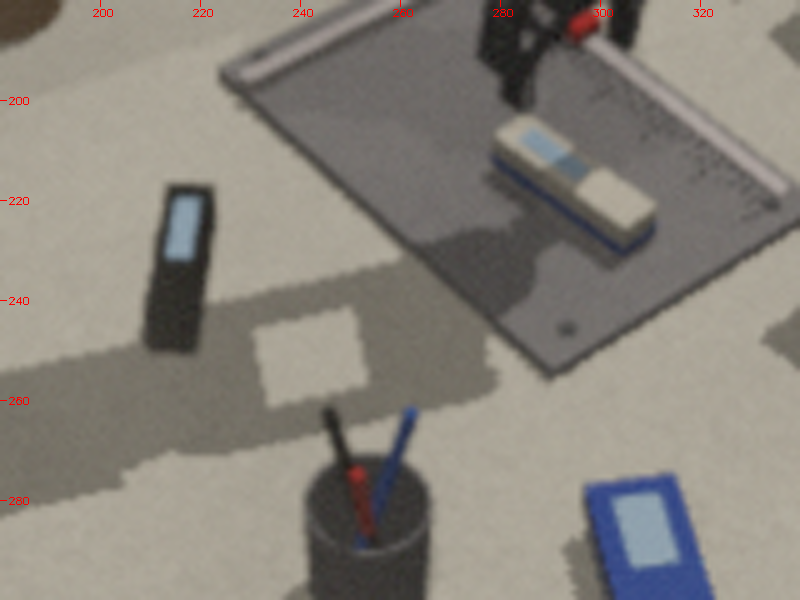

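View pics/c5.png

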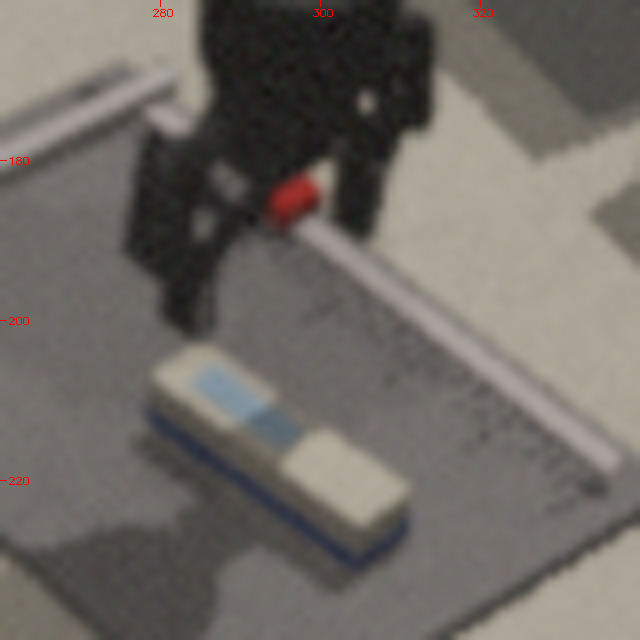

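The crop confirms the white carton with a blue band at about (298,208) in the side view. The bright patch beside the black carton is only a light gap in the shadow. I'll go down and grip.

Request:
{"name": "play_rows", "arguments": {
  "series": [
    [0.0,0.006,0.003,0],
    [0.03,0.006,0.003,0],
    [0.06,0.006,0.003,0],
    [0.08,0.006,0.003,0],
    [0.09,0.006,0.003,0],
    [0.1,0.006,0.003,0],
    [0.1,0.006,0.003,0],
    [0.1,0.006,0.003,0]
  ]
}}

```text
t: 2.8
tcp_pos: [0.6052, -0.0786, 0.0206]
tool_rot: [0.433, 0.56, -0.433, 0.557]
force: [-0.0, -0.4, 0.5]
finger_gap: 1.001
```

Request:
{"name": "play_rows", "arguments": {
  "series": [
    [0,0,0,0],
    [0,0,0,0],
    [0,0,0,0],
    [0,0,0,0],
    [0,0,0,0],
    [0,0,0,0],
    [0,0,0,0],
    [0,0,0,0]
  ],
  "claw": 0,
  "force": 30
}}

```text
t: 3.6
tcp_pos: [0.6054, -0.0787, 0.0211]
tool_rot: [0.433, 0.56, -0.433, 0.557]
force: [-0.9, -0.0, 5.0]
finger_gap: 0.367
```

```bash
python3 - <<'E'
from h import *
goal([.425,-.170,.15],1.8237+np.pi/2)
s=snap('side','side2'); crop(s,'c6',240,140,360,240,6)
E
```

```text
tcp [ 0.6054 -0.0787  0.0211] jawyaw 14.44 xaxis [-0.003  0.003 -1.   ] q6 -0.57 F [-0.9 -0.   5. ] gap 0.367 t 3.6
shift [-128.6 -197.7   43. ] mm spin -0.0456894473146088
```

View pics/c6.png

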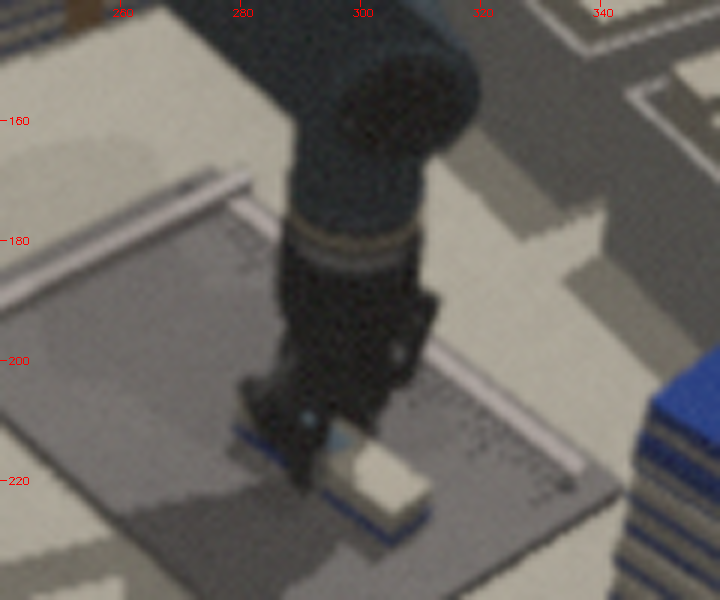

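Request:
{"name": "play_rows", "arguments": {
  "series": [
    [-0.02,0,0,0],
    [-0.05,0,0,0],
    [-0.08,0,0,0],
    [-0.08,-0.05,0.011,0],
    [-0.08,-0.1,0.022,0],
    [-0.08,-0.15,0.033,0],
    [-0.08,-0.198,0.043,0],
    [-0.08,-0.198,0.043,0],
    [-0.05,-0.198,0.043,0],
    [-0.03,-0.198,0.043,0],
    [-0.03,-0.198,0.043,0],
    [-0.03,-0.198,0.043,0]
  ]
}}

```text
t: 4.85
tcp_pos: [0.4247, -0.1696, 0.0511]
tool_rot: [0.433, 0.561, -0.433, 0.557]
force: [-0.1, -0.1, -2.2]
finger_gap: 0.371
```

```bash
python3 - <<'E'
from h import *
goal([.425,-.170,.010],1.8237+np.pi/2)
s=snap('side','side3'); crop(s,'c7',180,180,340,300,5)
E
```

```text
tcp [ 0.4247 -0.1696  0.0511] jawyaw 14.46 xaxis [-0.004  0.003 -1.   ] q6 -0.88 F [-0.1 -0.1 -2.2] gap 0.371 t 4.85
shift [41.1  0.3  0.6] mm spin -0.026734191005448084
```

View pics/c7.png

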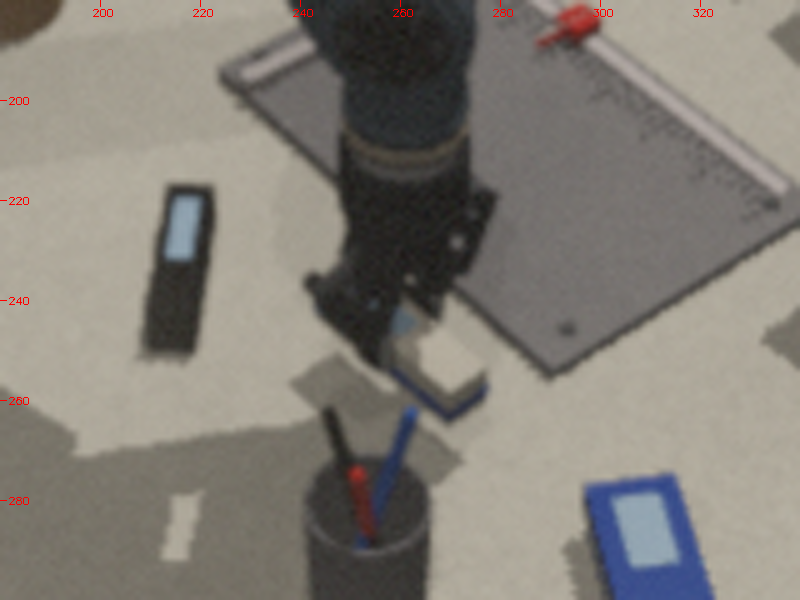

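Request:
{"name": "play_rows", "arguments": {
  "series": [
    [0.015,0,0,0],
    [0.03,0,0,0],
    [0.038,0,0,0],
    [0.041,0,0,0],
    [0.041,0,0,0],
    [0.041,0,0,0]
  ]
}}

```text
t: 5.5
tcp_pos: [0.4253, -0.1699, 0.0111]
tool_rot: [0.433, 0.56, -0.433, 0.558]
force: [-0.5, 0.8, -2.6]
finger_gap: 0.369
```

Request:
{"name": "play_rows", "arguments": {
  "series": [
    [0,0,0,0],
    [0,0,0,0],
    [0,0,0,0],
    [0,0,0,0],
    [0,0,0,0],
    [-0.03,0,0,0],
    [-0.08,0,0,0],
    [-0.13,0,0,0],
    [-0.17,0,0,0],
    [-0.17,0,0,0]
  ],
  "claw": 100
}}

```text
t: 6.5
tcp_pos: [0.4286, -0.1721, 0.1861]
tool_rot: [0.433, 0.556, -0.433, 0.563]
force: [0.6, -0.4, 0.1]
finger_gap: 0.999
```

```bash
python3 - <<'E'
from h import *
goal([.507,.382,.18],1.004+np.pi/2)
s=snap('side','side4'); crop(s,'c8',180,130,340,270,5); crop(s,'c9',190,120,240,170,10)
s=snap('top','top4')
E
```

```text
tcp [ 0.4286 -0.1721  0.1861] jawyaw 14.5 xaxis [ 0.008 -0.005 -1.   ] q6 -0.88 F [ 0.6 -0.4  0.1] gap 0.999 t 6.5
shift [   3.7  214.7 -516.9] mm spin 46.97738386136618
```

View pics/c8.png

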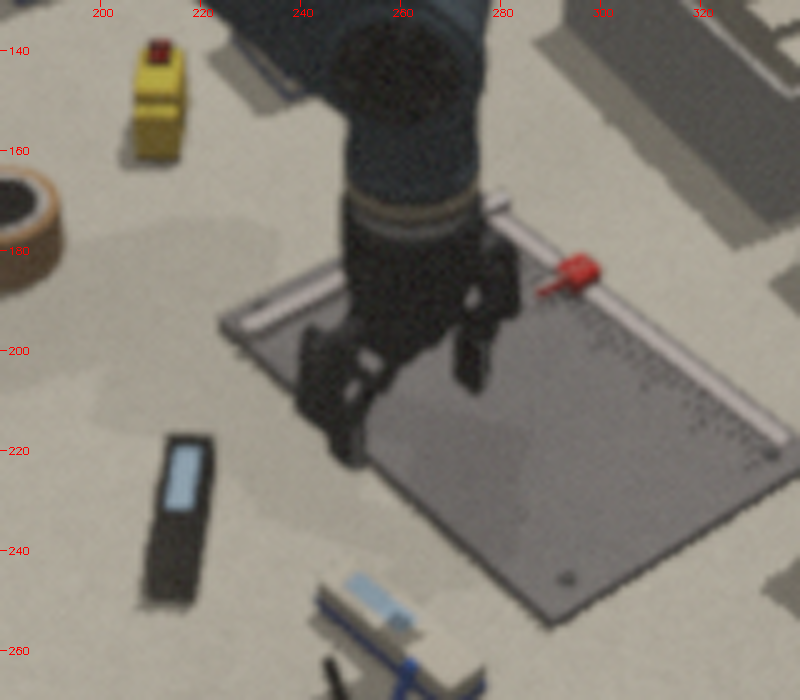

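View pics/top4.png

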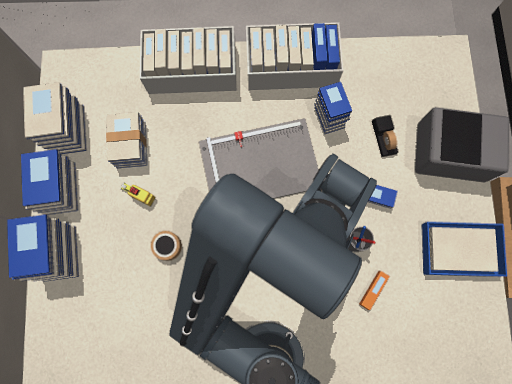

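View pics/c9.png

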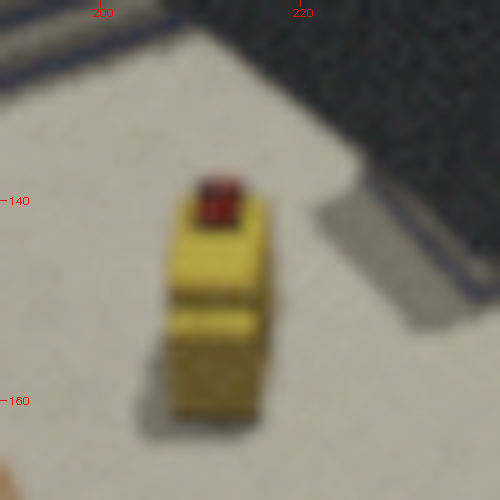

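```bash
python3 - <<'E'
from h import *
a=load('top0'); b=load('side4')
m={'top':(a,[(330,150),(282,228),(320,167),(388,203),(368,250),(300,205),(240,125),(208,190)],
 [(38,-18,64),(38,18,64),(25,-9,74.5),(3,-9,74.5),(3,9,74.5),(25,9,74.5),(75,-12,18.5),(75,12,18.5)],100,170,10),
 'side':(b,[(168,415),(258,415)],[(-38,18,0),(-38,-18,0)],190,120,10)}
def f(p,keys):
    o=[]
    for k in keys:
        s,d,P,u,v,kk=m[k]; X=np.array(P)/1e3@rz(p[2]).T+[p[0],p[1],0]; o.append((proj(s,X)-uc(d,u,v,kk)).ravel())
    return np.concatenate(o)
for keys in(['top'],['top','side']):
    r=least_squares(f,[.507,.382,1.0],args=(keys,),loss='soft_l1'); print(keys,r.x,np.degrees(r.x[2]),f(r.x,keys).reshape(-1,2).round(1).tolist())
goal([r.x[0],r.x[1],.18],r.x[2]+np.pi/2)
E
```

```text
['top'] [0.50728957 0.38083922 1.05959534] 60.71034070386065 [[-1.2, -2.0], [-2.2, 0.3], [1.1, -0.0], [0.4, -0.5], [-0.5, -0.0], [0.1, 1.3], [0.8, 0.2], [0.3, 0.2]]
['top', 'side'] [0.50756399 0.38136065 1.06023359] 60.74691024754593 [[-1.3, -2.1], [-2.4, 0.2], [0.9, -0.1], [0.2, -0.5], [-0.7, -0.1], [-0.0, 1.2], [0.7, 0.1], [0.1, 0.1], [-0.2, 1.5], [0.2, 1.7]]
tcp [ 0.4258 -0.1703  0.1819] jawyaw 14.49 xaxis [ 0.  0. -1.] q6 -0.88 F [ 0.   0.8 -0.4] gap 1.002 t 6.6
shift [   2.1  217.2 -513.6] mm spin 43.74130282465482
```

```bash
python3 - <<'E'
from h import *
a=load('top0')
for l in([(345,155),(490,225)],[(300,238),(445,320)]):
    X=at_z(a,uc(l,100,170,10),.064); d=X[0]-X[1]; print(np.degrees(np.arctan2(d[1],d[0])))
h=at_z(a,uc([(224,157)],100,170,10),.0185)[0]; b=at_z(a,uc([(344,206)],100,170,10),.0745)[0]; d=h-b; print(h,b,np.linalg.norm(d[:2]),np.degrees(np.arctan2(d[1],d[0])))
# mask based
im=a['image'][170:220,100:170].astype(int)
B,G,R=im[...,0],im[...,1],im[...,2]
m=((R-B>50)&(G-B>30)).astype(np.uint8); ys,xs=np.nonzero(m); print(cv2.minAreaRect(np.c_[xs+100,ys+170].astype(np.float32)))
E
```

```text
62.219191262062914
58.779687770841235
[0.54471279 0.44808552 0.0185    ] [0.5148121  0.39390149 0.0745    ] 0.06188666968820933 61.108511375458164
((137.40000915527344, 192.70001220703125), (33.541019439697266, 11.62755298614502), 26.56505012512207)
```

Request:
{"name": "play_rows", "arguments": {
  "series": [
    [0,0.217,-0.514,43.7],
    [0,0.217,-0.514,43.7],
    [0,0.217,-0.514,43.7],
    [0,0.217,-0.514,43.7],
    [0,0.217,-0.514,43.7],
    [0,0.217,-0.514,43.7],
    [0,0.217,-0.514,43.7],
    [0,0.217,-0.514,43.7],
    [0,0.217,-0.514,43.7],
    [0,0.217,-0.514,43.7],
    [0,0.217,-0.514,43.7],
    [0,0.217,-0.514,43.7],
    [0,0.217,-0.514,43.7],
    [0.03,0.217,-0.514,43.7],
    [0.06,0.217,-0.514,43.7],
    [0.06,0.217,-0.514,43.7],
    [0.06,0.217,-0.514,43.7],
    [0.06,0.217,-0.514,43.7]
  ]
}}

```text
t: 8.4
tcp_pos: [0.508, 0.3814, 0.1227]
tool_rot: [0.611, 0.358, -0.61, 0.358]
force: [-0.6, 0.1, 0.2]
finger_gap: 0.997
```

```bash
python3 - <<'E'
from h import *
goal([.5075,.3813,.022],1.0595+np.pi/2)
s=snap('side','side5'); crop(s,'c10',170,100,270,180,8)
s=snap('top','top5'); crop(s,'c11',180,110,350,260,4)
E
```

```text
tcp [0.508  0.3814 0.1227] jawyaw -29.25 xaxis [ 0.001  0.001 -1.   ] q6 0.98 F [-0.6  0.1  0.2] gap 0.997 t 8.4
shift [100.7  -0.4   0.5] mm spin 0.046160260062688266
```

View pics/c10.png

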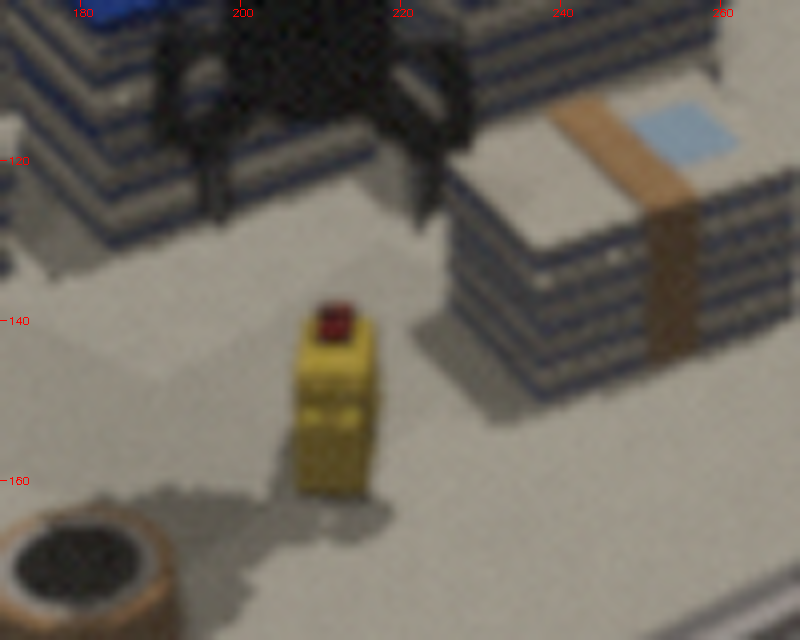

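View pics/c11.png

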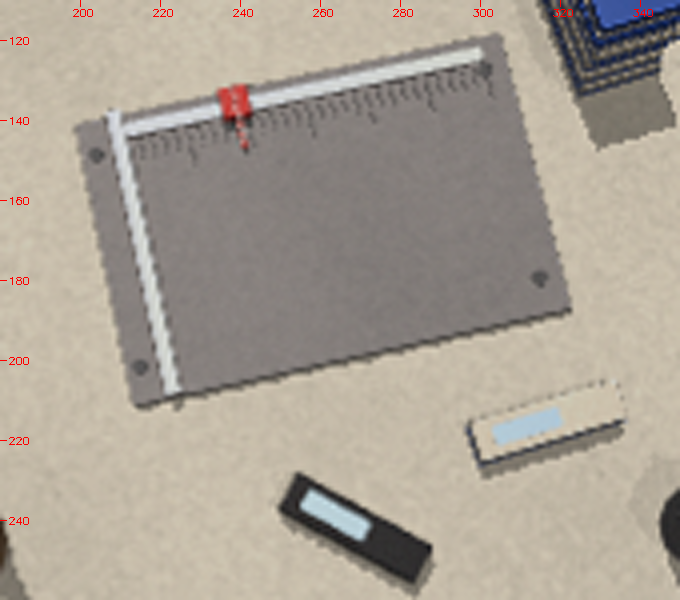

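```bash
python3 - <<'E'
from h import *
s=load('side5'); print(at_z(s,uc([(540,402),(450,298)],170,100,8),0))
s=load('top0'); print(at_z(s,[(119,176),(149,174)],0.0))
E
```

```text
[[0.61475662 0.37571073 0.        ]
 [0.61299698 0.47733138 0.        ]]
[[0.58039079 0.46397747 0.        ]
 [0.58314666 0.36532184 0.        ]]
```

Request:
{"name": "play_rows", "arguments": {
  "series": [
    [0.04,0,0.0,0],
    [0.07,0,0,0],
    [0.09,0,0,0],
    [0.1,0,0,0],
    [0.1,0,0,0],
    [0.1,0,0,0]
  ]
}}

```text
t: 9.1
tcp_pos: [0.5095, 0.3824, 0.0248]
tool_rot: [0.612, 0.358, -0.608, 0.358]
force: [0.5, -0.2, -0.6]
finger_gap: 1.0
```

Request:
{"name": "play_rows", "arguments": {
  "series": [
    [0,0,0,0],
    [0,0,0,0],
    [0,0,0,0],
    [0,0,0,0],
    [0,0,0,0],
    [0,0,0,0],
    [0,0,0,0],
    [0,0,0,0]
  ],
  "claw": 0,
  "force": 40
}}

```text
t: 9.9
tcp_pos: [0.5101, 0.3826, 0.0257]
tool_rot: [0.612, 0.358, -0.608, 0.358]
force: [-0.2, -1.5, 5.7]
finger_gap: 0.412
```

Request:
{"name": "play_rows", "arguments": {
  "series": [
    [-0.02,0,0,0],
    [-0.05,0,0,0],
    [-0.08,0,0,0],
    [-0.08,0,0,0],
    [-0.08,0,0,0]
  ]
}}

```text
t: 10.4
tcp_pos: [0.5089, 0.382, 0.1048]
tool_rot: [0.612, 0.358, -0.608, 0.358]
force: [-1.2, -0.6, -4.7]
finger_gap: 0.42
```

```bash
python3 - <<'E'
from h import *
g=np.array([0.60234677,-0.00760878,0]); 
w=g+rz(1.75482)@[.0945,0,0]; print(w)
goal([w[0],w[1],.10],1.75482+np.pi/2)
s=snap('side','side6'); crop(s,'c12',170,100,270,180,8)
s=snap('top','top6'); crop(s,'c13',90,150,190,230,8)
E
```

```text
[0.58505452 0.08529562 0.        ]
tcp [0.5089 0.382  0.1048] jawyaw -29.24 xaxis [ 0.005  0.003 -1.   ] q6 0.98 F [-1.2 -0.6 -4.7] gap 0.42 t 10.4
shift [  4.4 211.4 221.7] mm spin -39.78432907065947
```

View pics/c12.png

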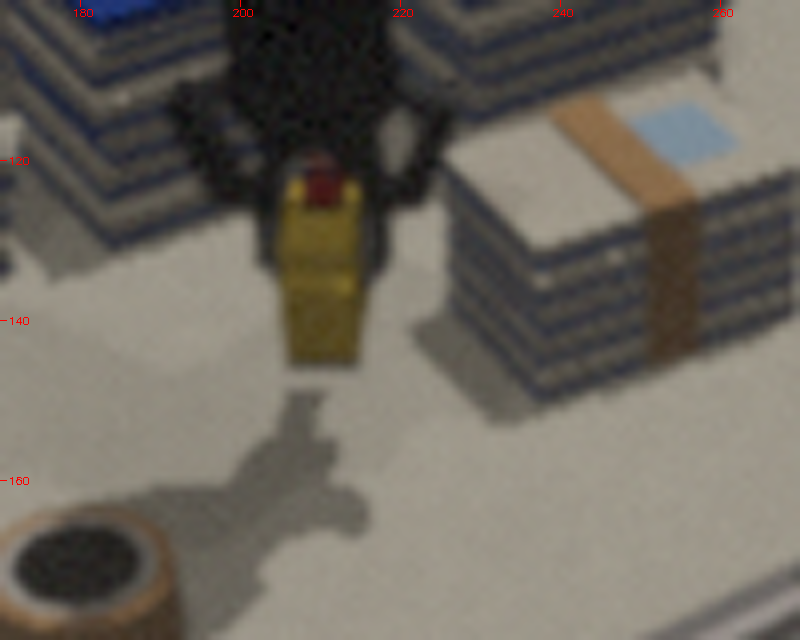

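View pics/c13.png

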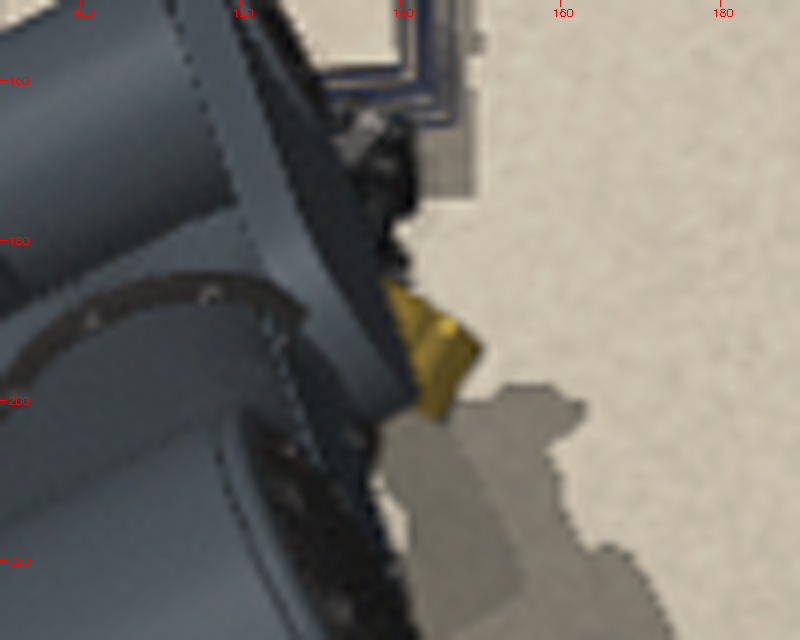

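```bash
python3 - <<'E'
from h import *
g=np.array([0.60234677,-0.00760878,0]); 
w=g+rz(1.75482)@[.1023,0,0]; print(w)
goal([w[0],w[1],.095],1.75482+np.pi/2)
E
```

```text
[0.58362722 0.09296392 0.        ]
tcp [0.5078 0.3814 0.1033] jawyaw -29.24 xaxis [ 0.001  0.001 -1.   ] q6 0.98 F [-0.4  0.2 -4.7] gap 0.413 t 10.5
shift [  8.1 207.1 214.7] mm spin -39.78436051425448
```

Request:
{"name": "play_rows", "arguments": {
  "series": [
    [0,0.035,0.036,-6],
    [0,0.07,0.072,-14],
    [0,0.1,0.104,-22],
    [0,0.135,0.14,-29],
    [0,0.17,0.176,-36],
    [0,0.195,0.202,-39.8],
    [0,0.207,0.215,-39.8],
    [0,0.207,0.215,-39.8],
    [0,0.207,0.215,-39.8],
    [0,0.207,0.215,-39.8],
    [0,0.207,0.215,-39.8]
  ]
}}

```text
t: 11.6
tcp_pos: [0.5826, 0.0943, 0.1027]
tool_rot: [0.452, 0.545, -0.451, 0.544]
force: [0.6, 0.1, -4.9]
finger_gap: 0.419
```

```bash
python3 - <<'E'
from h import *
g=np.array([0.60234677,-0.00760878,0]); 
w=g+rz(1.75482)@[.1023,0,0]; print(w)
s=snap('side','side7'); crop(s,'c14',210,120,310,210,8)
s=snap('top','top7'); crop(s,'c15',170,110,290,210,6)
goal([w[0],w[1],.040],1.75482+np.pi/2)
E
```

```text
[0.58362722 0.09296392 0.        ]
tcp [0.583 0.094 0.103] jawyaw 10.66 xaxis [ 0.001  0.001 -1.   ] q6 -0.22 F [ 0.4  0.3 -5.1] gap 0.416 t 11.7
shift [63.   0.4  1.2] mm spin 0.11592442242810036
```

View pics/c14.png

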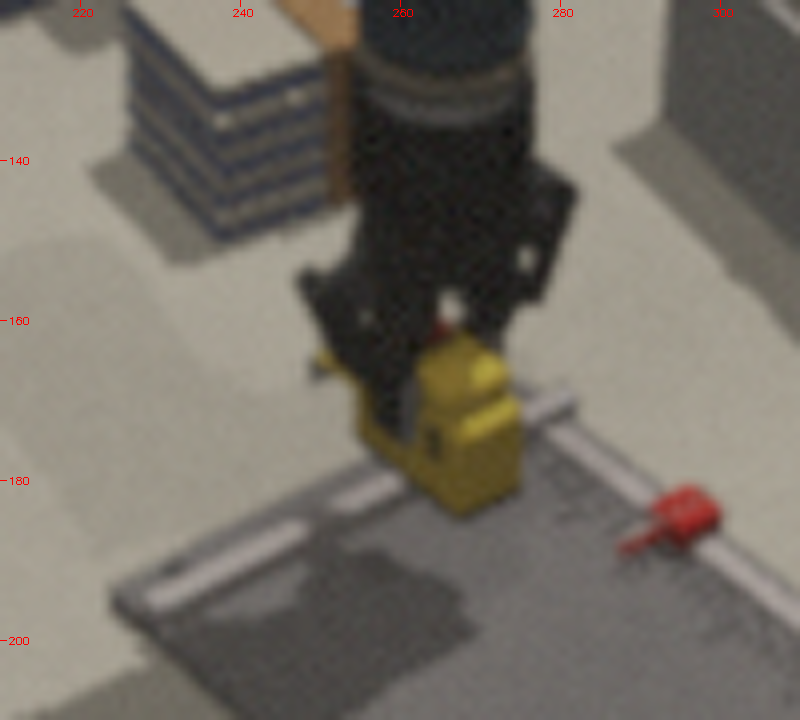

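View pics/c15.png

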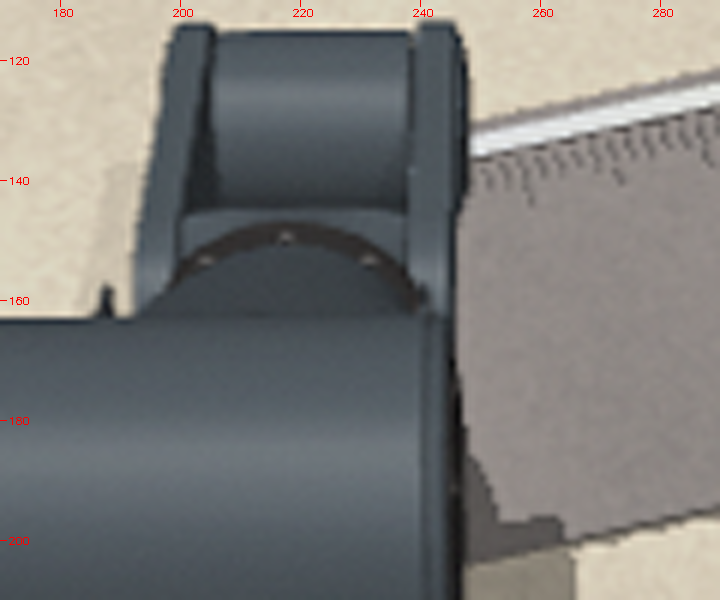

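```bash
python3 - <<'E'
from h import *
s=load('side7'); g=np.array([0.60234677,-0.00760878,0]); Rg=rz(1.75482)
st=dict(tcp=np.array([.583,.094,0]))
X=at_z(s,uc([(463,515),(520,487),(360,437)],210,120,8),.0773); print('tape frame rel (gauge coords)',((X-g)@Rg*1e3).round(1).tolist(), 'tcp',((st['tcp']-g)@Rg*1e3).round(1))
crop(load('side5'),'c16',215,160,375,265,5)
E
```

```text
tape frame rel (gauge coords) [[71.0, 12.7, 77.3], [70.2, -18.2, 77.3], [138.8, 15.1, 77.3]] tcp [103.4   0.4   0. ]
```

View pics/c16.png

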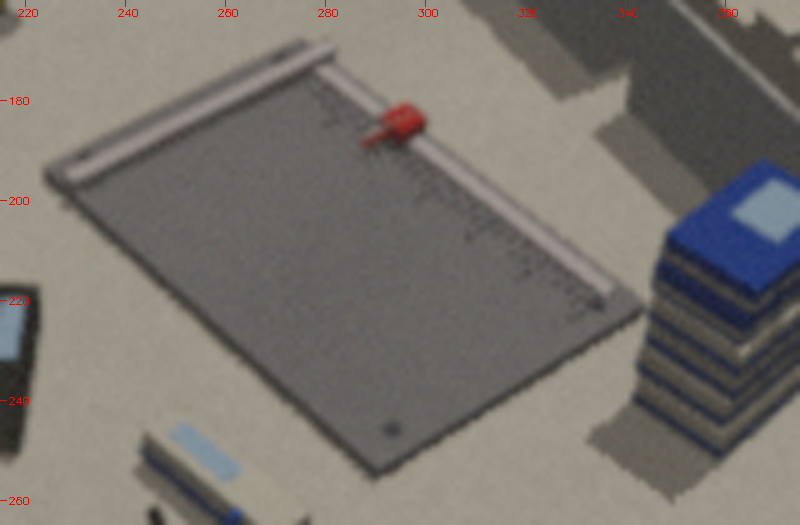

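```bash
python3 - <<'E'
from h import *
s=load('side5')
px=uc([(303,39),(645,308),(376,470),(46,173)],215,160,5)
P=np.array([(190,-120,12),(-170,-120,12),(-170,120,12),(190,120,12)])/1e3
p,r=fitpose(s,P,px,[.6,0,1.75]); print(p,r.round(2).tolist())
tip=at_z(s,uc([(363,145)],215,160,5),.022)
for q in(p,[0.60234677,-0.00760878,1.75482]): print(((tip-[q[0],q[1],0])@rz(q[2])*1e3).round(1))
s=load('top5')
px=uc([(77,125),(499,34),(571,310),(138,405),(123,112),(180,390)],180,110,4)
P=np.array([(190,-120,12),(-170,-120,12),(-170,120,12),(190,120,12),(150,-120,26),(150,120,26)])/1e3
p,r=fitpose(s,P,px,[.6,0,1.75]); print(p,r.round(2).tolist())
tip=at_z(s,uc([(247,149)],180,110,4),.022); print(((tip-[p[0],p[1],0])@rz(p[2])*1e3).round(1))
crop(s,'c17',205,125,265,165,12)
E
```

```text
[ 0.60271616 -0.011522    1.74937311] [[0.02, -0.16], [0.75, -0.21], [0.01, 0.95], [-0.88, -0.99]]
[[ 61.8 -68.2  22. ]]
[[ 57.5 -68.1  22. ]]
[ 0.60232273 -0.00788506  1.75220946] [[-0.42, -0.15], [0.7, -0.22], [0.68, -0.09], [-1.11, 0.41], [-0.42, -0.83], [0.41, 0.72]]
[[ 57.4 -65.3  22. ]]
```

View pics/c17.png

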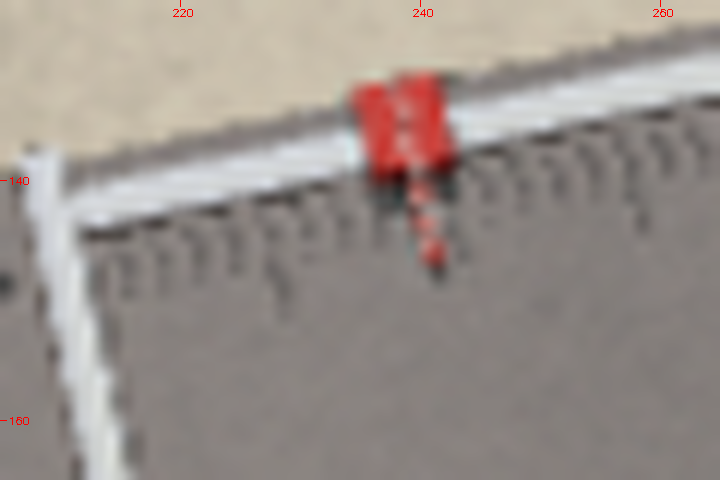

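Request:
{"name": "play_rows", "arguments": {
  "series": [
    [0.02,0,0,0],
    [0.04,0,0,0],
    [0.055,0,0,0],
    [0.061,0,0,0],
    [0.063,0,0,0],
    [0.063,0,0,0],
    [0.063,0,0,0]
  ]
}}

```text
t: 12.4
tcp_pos: [0.5838, 0.0941, 0.0408]
tool_rot: [0.452, 0.544, -0.451, 0.545]
force: [-0.3, -0.6, -4.8]
finger_gap: 0.416
```

```bash
python3 - <<'E'
from h import *
g=np.array([0.60234677,-0.00760878,0]); 
w=g+rz(1.75482)@[.0223,0,0]; print(w)
s=snap('side','side8'); crop(s,'c18',210,120,310,210,8)
goal([w[0],w[1],.040],1.75482+np.pi/2)
E
```

```text
[0.59826616 0.01431469 0.        ]
tcp [0.5838 0.094  0.0408] jawyaw 10.65 xaxis [ 0.003  0.001 -1.   ] q6 -0.22 F [-0.7 -0.1 -3.8] gap 0.413 t 12.45
shift [ 0.8 -0.5 81. ] mm spin 0.1104137651926262
```

View pics/c18.png

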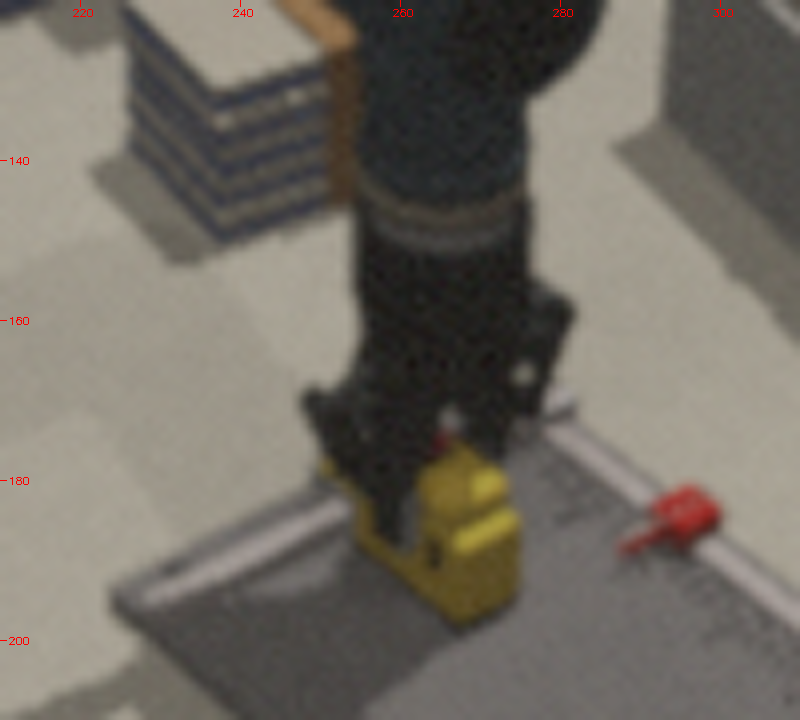

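The case is close above the board, with the blade over the fence at about (250,179). Next I'll pull back square to the fence.

Request:
{"name": "play_rows", "arguments": {
  "series": [
    [0,0,0.006,0],
    [0,0,0.012,0],
    [0,0,0.02,0],
    [0,0,0.03,0],
    [0,0,0.04,0],
    [0,0,0.05,0],
    [0,0,0.06,0],
    [0,0,0.07,0],
    [0,0,0.077,0],
    [0,0,0.081,0],
    [0,0,0.081,0],
    [0,0,0.081,0],
    [0,0,0.081,0]
  ]
}}

```text
t: 13.75
tcp_pos: [0.5986, 0.0148, 0.0408]
tool_rot: [0.452, 0.544, -0.45, 0.545]
force: [0.1, 1.8, -4.4]
finger_gap: 0.416
```

```bash
python3 - <<'E'
from h import *
g=np.array([0.60234677,-0.00760878,0]); 
w=g+rz(1.75482)@[.0223,0,0]; print(w)
s=snap('side','side9'); crop(s,'c19',210,130,310,220,8)
s=snap('top','top9'); crop(s,'c20',190,110,310,210,6)
goal([w[0],w[1],.0377],1.75482+np.pi/2)
E
```

```text
[0.59826616 0.01431469 0.        ]
tcp [0.5987 0.0149 0.0408] jawyaw 10.69 xaxis [ 0.003  0.001 -1.   ] q6 -0.35 F [ 0.1  1.6 -5. ] gap 0.415 t 13.85
shift [ 3.1 -0.5  0.5] mm spin 0.15006572886712505
```

View pics/c19.png

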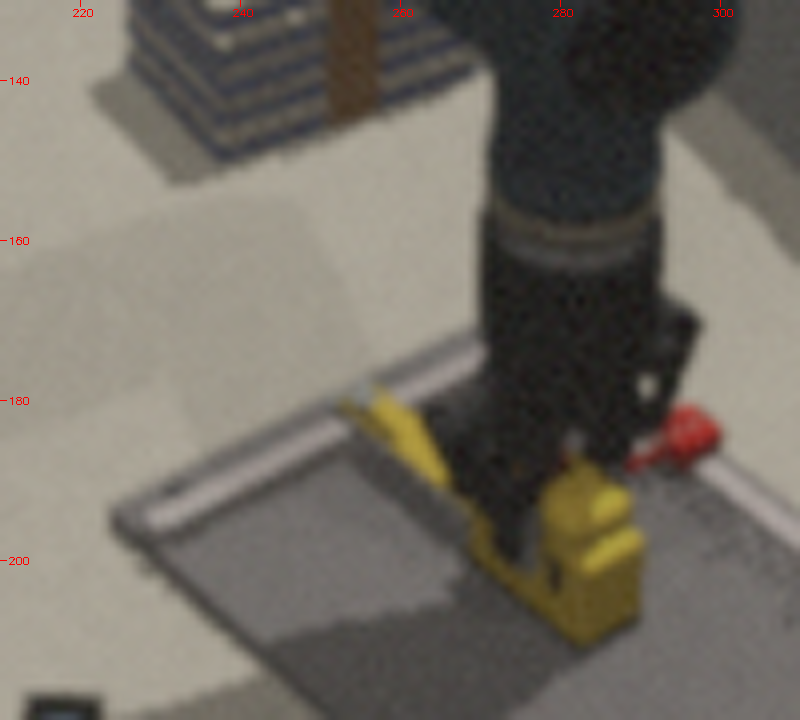

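View pics/c20.png

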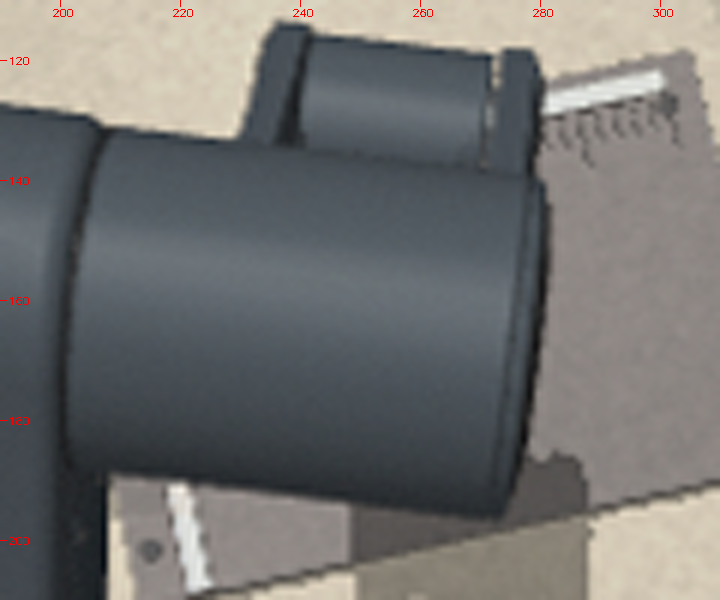

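Request:
{"name": "play_rows", "arguments": {
  "series": [
    [0.001,0,0,0],
    [0.002,0,0,0],
    [0.003,0,0,0],
    [0.003,0,0,0],
    [0.003,0,0,0]
  ]
}}

```text
t: 14.35
tcp_pos: [0.5986, 0.015, 0.0378]
tool_rot: [0.452, 0.544, -0.45, 0.545]
force: [0.5, 2.3, -3.2]
finger_gap: 0.412
```

Request:
{"name": "play_rows", "arguments": {
  "series": [
    [0.0005,0,0,0],
    [0.001,0,0,0],
    [0.0012,0,0,0],
    [0.0012,0,0,0]
  ]
}}

```text
t: 14.75
tcp_pos: [0.5986, 0.015, 0.0377]
tool_rot: [0.452, 0.544, -0.45, 0.545]
force: [-1.9, 1.5, 5.6]
finger_gap: 0.416
```

Request:
{"name": "play_rows", "arguments": {
  "series": [
    [0,0,0,0],
    [0,0,0,0],
    [0,0,0,0],
    [0,0,0,0],
    [-0.02,0,0,0],
    [-0.06,0,0,0],
    [-0.1,0,0,0],
    [-0.14,0,0,0],
    [-0.14,0,0,0]
  ],
  "claw": 75
}}

```text
t: 15.65
tcp_pos: [0.6024, 0.0142, 0.1837]
tool_rot: [0.454, 0.54, -0.448, 0.549]
force: [1.2, 0.2, -0.1]
finger_gap: 0.753
```

Request:
{"name": "play_rows", "arguments": {
  "series": [
    [0,-0.05,0.05,0],
    [0,-0.1,0.1,0],
    [0,-0.13,0.14,0],
    [0,-0.13,0.17,0],
    [0,-0.13,0.2,0],
    [0,-0.13,0.2,0]
  ]
}}

```text
t: 16.25
tcp_pos: [0.5126, -0.2128, 0.1823]
tool_rot: [0.456, 0.537, -0.45, 0.549]
force: [1.4, 0.0, 0.4]
finger_gap: 0.75
```

```bash
python3 - <<'E'
from h import *
s=snap('side','side10'); crop(s,'c21',220,150,310,220,8)
s=snap('top','top10'); crop(s,'c22',195,125,275,185,10)
goal([.6,.03,.15],1.75482+np.pi/2)
E
```

```text
tcp [ 0.5112 -0.2073  0.1817] jawyaw 10.55 xaxis [ 0.014 -0.    -1.   ] q6 -0.78 F [ 1.   0.1 -0.5] gap 0.75 t 16.35
shift [  33.   130.3 -217.2] mm spin 0.009376225114800657
```

View pics/c21.png

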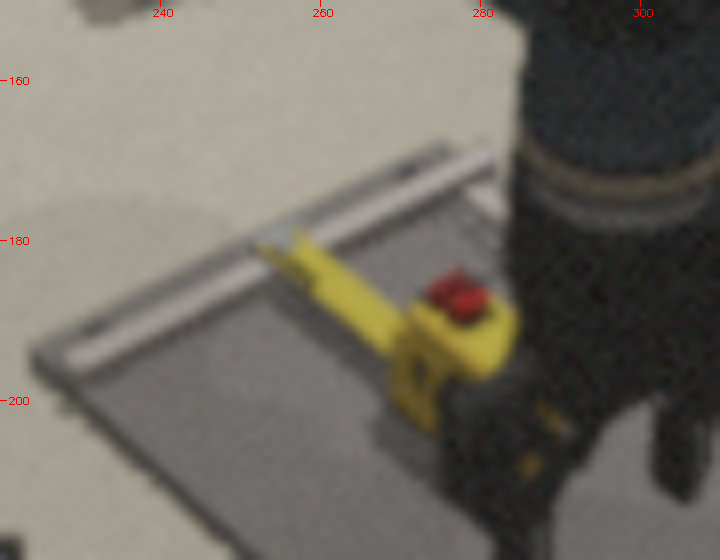

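View pics/c22.png

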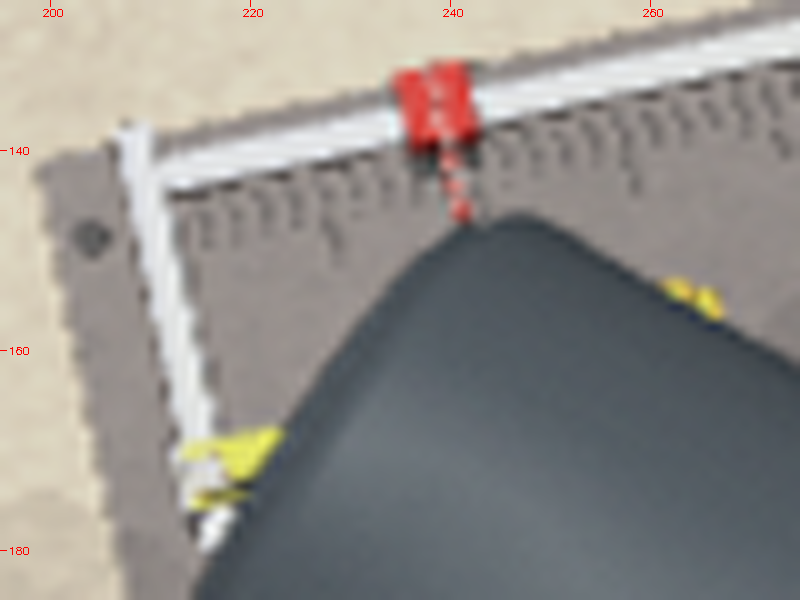

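Request:
{"name": "play_rows", "arguments": {
  "series": [
    [0,-0.03,0.05,0],
    [0,-0.06,0.1,0],
    [0,-0.08,0.15,0],
    [0,-0.08,0.2,0],
    [0,-0.08,0.23,0],
    [0,-0.08,0.23,0]
  ]
}}

```text
t: 16.95
tcp_pos: [0.4759, -0.4537, 0.1808]
tool_rot: [0.455, 0.537, -0.45, 0.549]
force: [-0.1, 0.3, 0.4]
finger_gap: 0.752
```

```bash
python3 - <<'E'
from h import *
s=snap('side','side11'); crop(s,'c21b',220,150,310,220,8)
s=snap('top','top11'); crop(s,'c22b',195,125,275,185,10)
goal([.6,.03,.15],1.75482+np.pi/2)
E
```

```text
tcp [ 0.4748 -0.4468  0.18  ] jawyaw 10.57 xaxis [ 0.013  0.003 -1.   ] q6 -1.12 F [-0.8  0.4 -0.8] gap 0.751 t 17.05
shift [  32.8  210.1 -445.8] mm spin 0.02135058095889011
```

View pics/c21b.png

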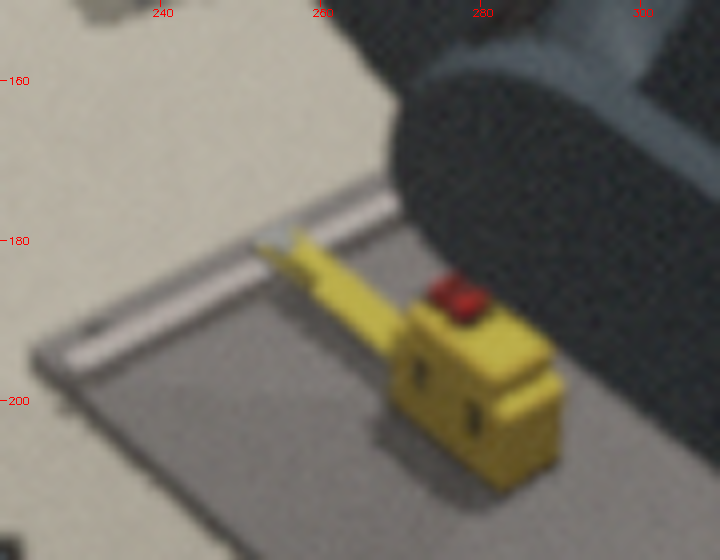

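View pics/c22b.png

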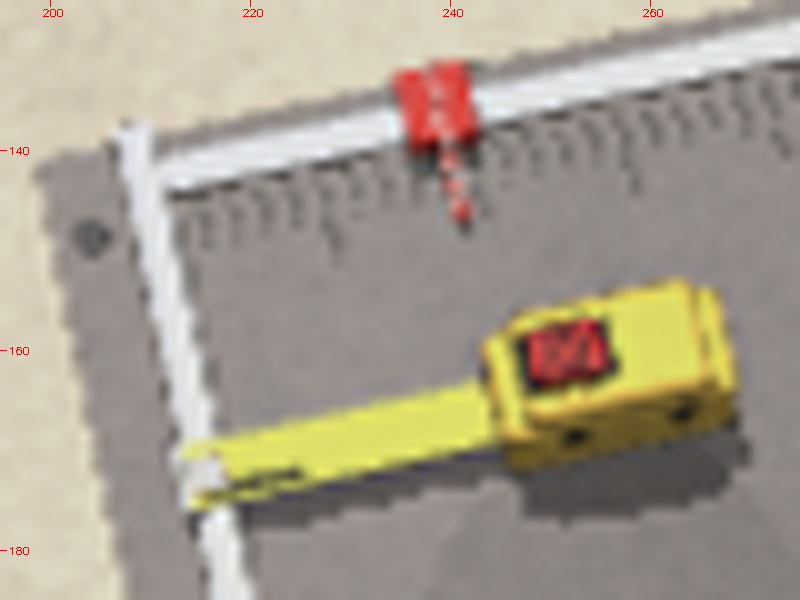

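```bash
python3 - <<'E'
from h import *
s=load('top11')
px=uc([(38,172),(120,130),(150,128)],195,125,10)
G=[0.60234677,-0.00760878,1.75482]
gx=lambda X:((X-[G[0],G[1],0])@rz(G[2])*1e3).round(1).tolist()
print('tip',gx(at_z(s,uc([(465,228)],195,125,10),.022)))
fr=uc([(484,345),(496,395),(506,440)],195,125,10)
for z in(.02,.03,.05,.07,.076): print(z,gx(at_z(s,fr,z)))
print('fence near edge',gx(at_z(s,uc([(205,400),(160,185),(240,530)],195,125,10),.026)))
print('button',gx(at_z(s,uc([(565,354)],195,125,10),.0865)))
print('rear top, z.076',gx(at_z(s,uc([(735,355)],195,125,10),.06)))
print('hook outer',gx(at_z(s,uc([(182,455),(192,505)],195,125,10),.031)))
b=load('side11'); 
f2=uc([(395,395),(405,325),(460,275)],220,150,8)
print('side: front-left bottom/top', gx(at_z(b,f2[:1],.012)),gx(at_z(b,f2[1:2],.076)))
print('side rear-left bottom',gx(at_z(b,uc([(508,490)],220,150,8),.012)))
crop(s,'c23',235,135,275,180,18)
E
```

```text
tip [[58.3, -64.1, 22.0]]
0.02 [[60.7, -24.8, 20.0], [60.5, -7.7, 20.0], [60.6, 7.7, 20.0]]
0.03 [[61.0, -22.0, 30.0], [60.8, -5.0, 30.0], [60.9, 10.2, 30.0]]
0.05 [[61.6, -16.4, 50.0], [61.4, 0.4, 50.0], [61.5, 15.4, 50.0]]
0.07 [[62.2, -10.8, 70.0], [62.0, 5.8, 70.0], [62.1, 20.6, 70.0]]
0.076 [[62.4, -9.1, 76.0], [62.2, 7.4, 76.0], [62.3, 22.1, 76.0]]
fence near edge [[152.1, -25.2, 26.0], [151.8, -99.1, 26.0], [149.9, 19.3, 26.0]]
button [[39.0, 2.2, 86.5]]
rear top, z.076 [[-14.2, 7.0, 60.0]]
hook outer [[162.8, -7.6, 31.0], [163.0, 9.2, 31.0]]
side: front-left bottom/top [[63.6, 10.1, 12.0]] [[41.6, 24.9, 76.0]]
side rear-left bottom [[-12.0, 10.3, 12.0]]
```

View pics/c23.png

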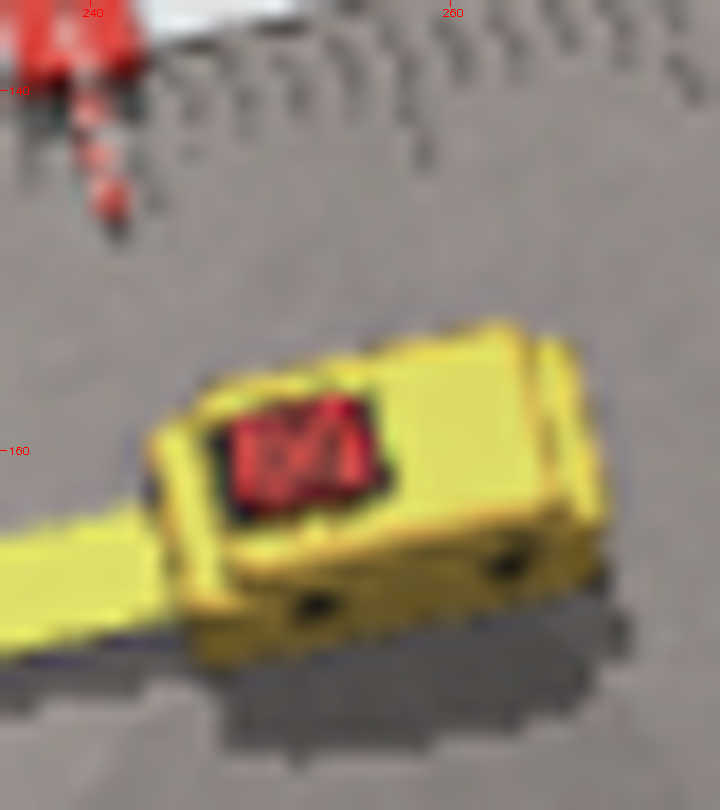

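```bash
cat > rect.py <<'E'
from h import *
G=[0.60234677,-0.00760878,1.75482]
def rect(s,z,x0,x1,y0,y1,st=.25):
    xs=np.arange(x1,x0,-st); ys=np.arange(y0,y1,st)
    X,Y=np.meshgrid(xs,ys); P=np.stack([X.ravel(),Y.ravel(),np.full(X.size,z)],1)/1e3
    W=P@rz(G[2]).T+[G[0],G[1],0]; p=proj(s,W).reshape(*X.shape,2).astype(np.float32)
    return xs,ys,cv2.remap(s['image'],p[...,0],p[...,1],cv2.INTER_CUBIC)
E
python3 - <<'E'
from rect import *
s=load('top11')
for z in(.022,.026,.05,.0865):
    xs,ys,im=rect(s,z*1e0*1e3,-25,175,-110,40); cv2.imwrite(f'pics/r{int(z*1e3)}.png',im)
    f=im.astype(float); red=f[...,2]-f[...,:2].max(2)
    yel=np.minimum(f[...,2],f[...,1])-f[...,0]
    if z==.022:
        for y0,y1 in((-80,-76),(-76,-72),(-72,-68),(-68,-65)):
            m=(ys>=y0)&(ys<y1); p=np.clip(red[m].mean(0),0,None); k=(xs>40)&(xs<75); print('ptr',y0,(p[k]*xs[k]).sum()/p[k].sum(),p[k].max())
    if z==.026:
        for y in(-40,-60,20):
            m=abs(ys-y)<3; p=f[m].mean((0,2)); k=(xs>140)&(xs<175); g=np.gradient(p[k]); print('fence edges',y,xs[k][g.argmax()],xs[k][g.argmin()])
    if z==.0865:
        m=(abs(ys)<12); p=np.clip(red[m]-30,0,None); k=(xs>10)&(xs<70);  q=p[:,k]; print('button',(q.sum(0)*xs[k]).sum()/q.sum(),(q.sum(1)*ys[m]).sum()/q.sum())
    if z==.05:
        for y in(-12,-8,8,12,15):
            m=abs(ys-y)<1.5; p=yel[m].mean(0); k=(xs>-20)&(xs<80); xk=xs[k]; pk=p[k]; on=np.where(pk>35)[0]; print('yel',y,xk[on[0]],xk[on[-1]])
E
```

```text
ptr -80 58.22100839176282 66.875
ptr -76 58.00565098756628 61.625
ptr -72 57.86138544625183 91.4375
ptr -68 57.77494415487714 47.333333333333336
fence edges -40 162.25 151.0
fence edges -60 162.75 152.0
fence edges 20 162.5 151.25
yel -12 62.5 -14.75
yel -8 62.25 -14.5
yel 8 79.75 -14.5
yel 12 79.75 -14.5
yel 15 79.75 -13.5
button 38.38265753046446 1.2528130215980824
```

View pics/r22.png

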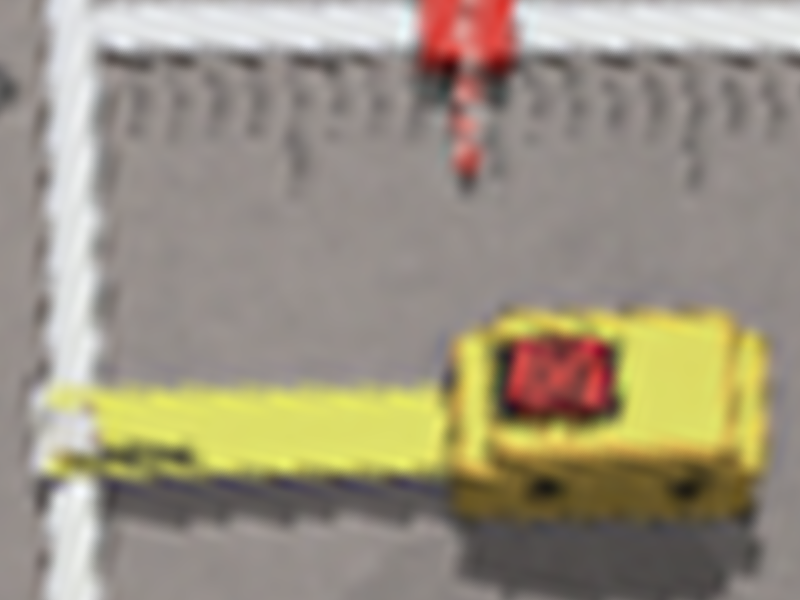

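```bash
python3 - <<'E'
from rect import *
a=load('side5'); b=load('side11')
xs,ys,i1=rect(a,22,-25,175,-110,40); xs,ys,i2=rect(b,12,-25,175,-60,40)
_,_,i3=rect(a,12,-25,175,-110,40)
cv2.imwrite('pics/s1.png',i1);cv2.imwrite('pics/s2.png',i2);cv2.imwrite('pics/s3.png',i3)
E
```

```text
(no output)
```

View pics/s1.png

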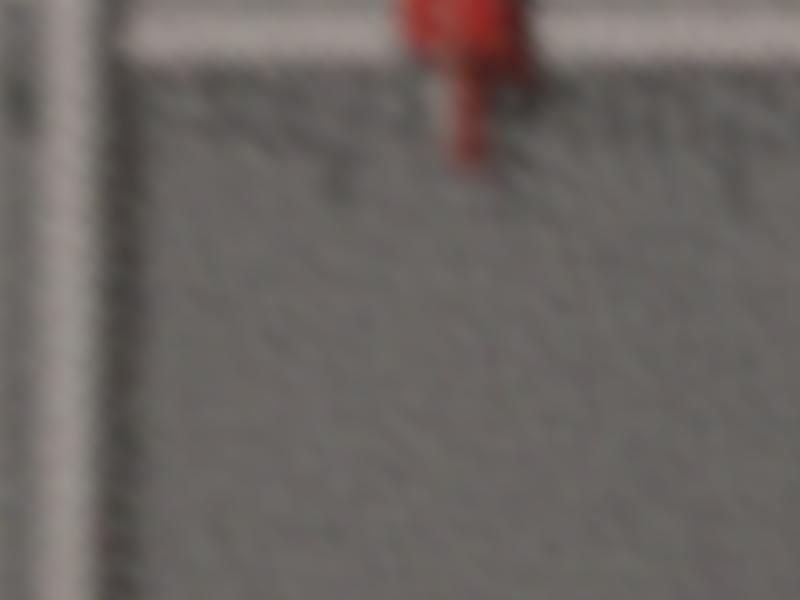

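View pics/s2.png

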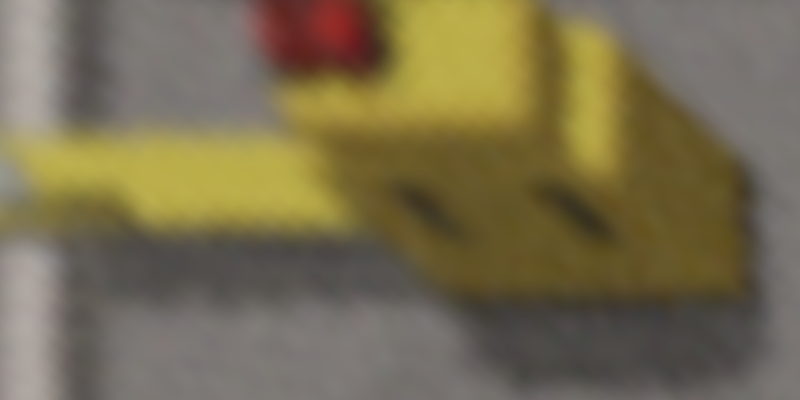

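View pics/s3.png

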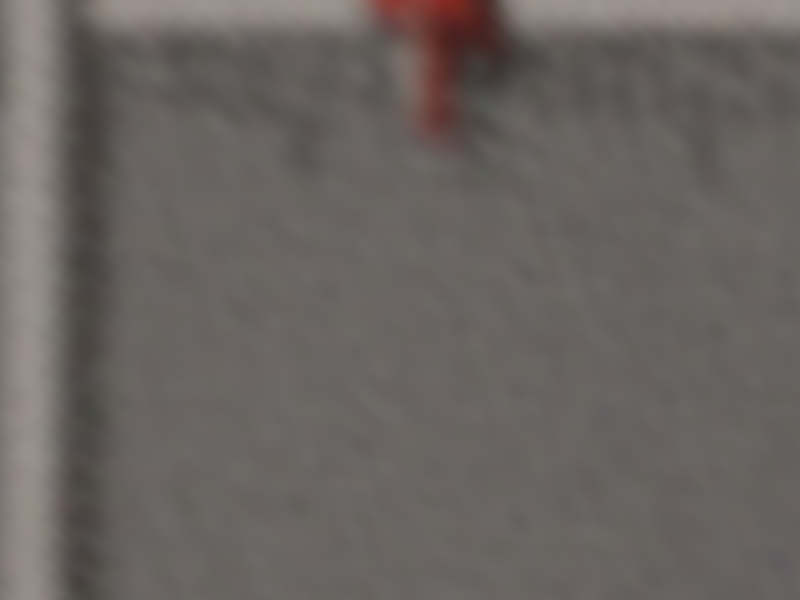

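```bash
python3 - <<'E'
from rect import *
b=load('side11')
xs,ys,im=rect(b,86.5,-25,175,-60,60); cv2.imwrite('pics/s4.png',im)
t=load('top11')
xs,ys,im=rect(t,86.5,-25,175,-60,60); cv2.imwrite('pics/s5.png',im)
xs,ys,im=rect(t,12,-25,175,-60,60); cv2.imwrite('pics/s6.png',im)
E
```

```text
(no output)
```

View pics/s4.png

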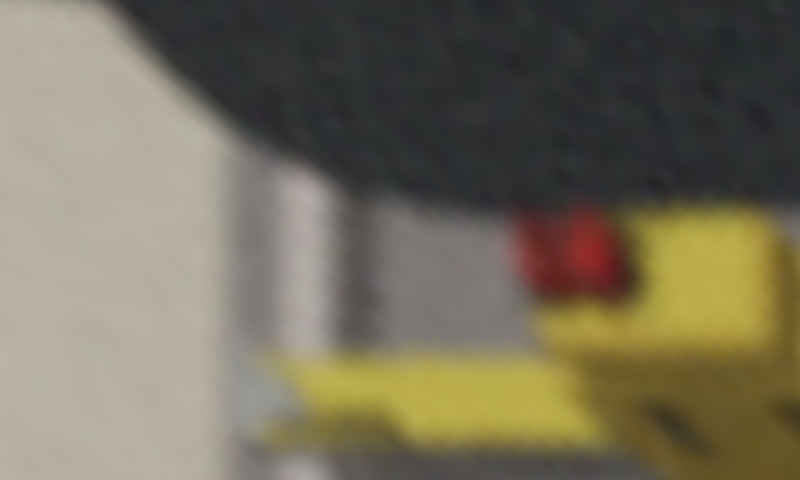

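View pics/s5.png

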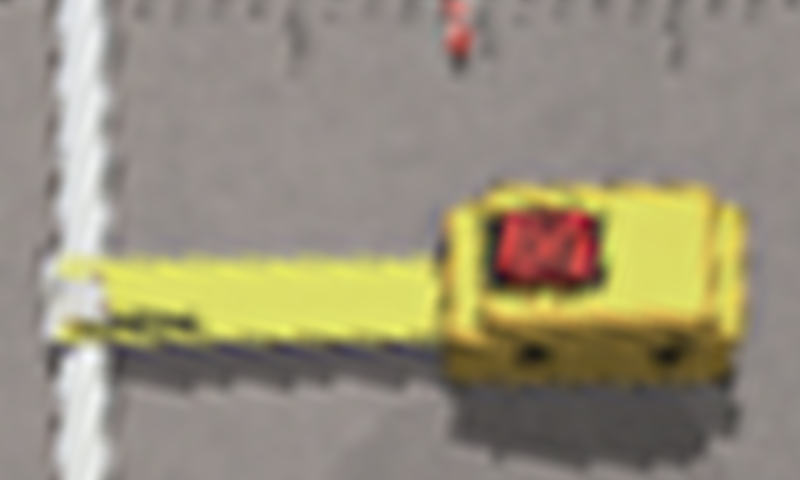

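View pics/s6.png

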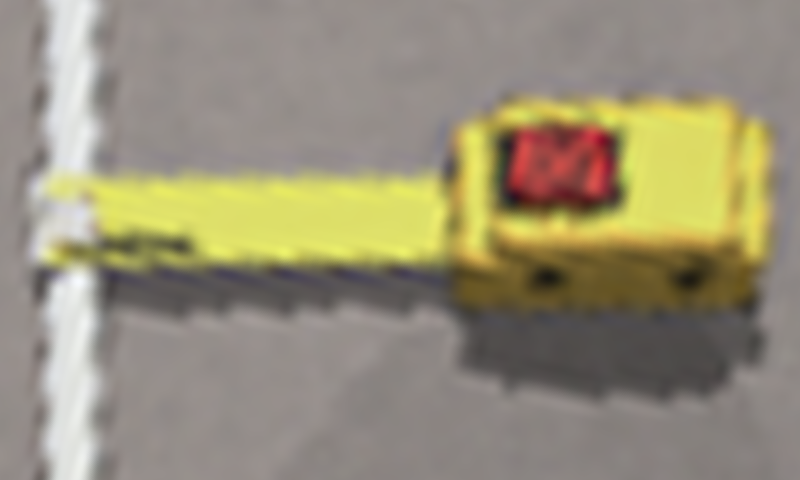

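```bash
python3 - <<'E'
from h import *
goal([.5986,.0150,.18],np.radians(10.55+0)); goal([.5986,.0150,.038],1.75482+np.pi/2)
E
```

```text
tcp [ 0.4748 -0.4468  0.18  ] jawyaw 10.57 xaxis [ 0.013  0.003 -1.   ] q6 -1.12 F [-0.8  0.4 -0.8] gap 0.751 t 17.05
shift [   2.8  206.4 -431.3] mm spin 0.015130386105984198
tcp [ 0.4748 -0.4468  0.18  ] jawyaw 10.57 xaxis [ 0.013  0.003 -1.   ] q6 -1.12 F [-0.8  0.4 -0.8] gap 0.751 t 17.05
shift [ 144.8  204.5 -431.3] mm spin 0.02135058095889011
```

Request:
{"name": "play_rows", "arguments": {
  "series": [
    [0,0.02,-0.04,0],
    [0,0.04,-0.085,0],
    [0,0.06,-0.13,0],
    [0,0.08,-0.175,0],
    [0,0.1,-0.22,0],
    [0,0.125,-0.265,0],
    [0,0.145,-0.31,0],
    [0,0.165,-0.355,0],
    [0,0.185,-0.395,0],
    [0,0.2,-0.42,0],
    [0,0.206,-0.431,0],
    [0,0.206,-0.431,0],
    [0,0.206,-0.431,0],
    [0,0.206,-0.431,0],
    [0,0.206,-0.431,0]
  ],
  "claw": 80
}}

```text
t: 18.55
tcp_pos: [0.5979, 0.0132, 0.1828]
tool_rot: [0.456, 0.541, -0.449, 0.546]
force: [0.1, -0.3, -0.0]
finger_gap: 0.797
```

```bash
python3 - <<'E'
from h import *
goal([.5986,.0150,.038],1.75482+np.pi/2)
E
```

```text
tcp [0.5979 0.0132 0.1828] jawyaw 10.44 xaxis [ 0.013  0.002 -1.   ] q6 -0.35 F [ 0.1 -0.3 -0. ] gap 0.797 t 18.55
shift [144.8  -0.8  -1.7] mm spin -0.10055516578050969
```

Request:
{"name": "play_rows", "arguments": {
  "series": [
    [0.04,-0.001,-0.002,0],
    [0.085,-0.001,-0.002,0]
  ]
}}

```text
t: 18.75
tcp_pos: [0.5995, 0.0135, 0.099]
tool_rot: [0.458, 0.538, -0.448, 0.548]
force: [-0.1, -1.0, 0.2]
finger_gap: 0.8
```

Request:
{"name": "play_rows", "arguments": {
  "series": [
    [0.01,0,0,0],
    [0.01,0,0,0],
    [0.01,0,0,0]
  ]
}}

```text
t: 19.05
tcp_pos: [0.601, 0.0127, 0.0904]
tool_rot: [0.458, 0.537, -0.448, 0.548]
force: [0.2, -0.3, -0.1]
finger_gap: 0.807
```

```bash
python3 - <<'E'
from h import *
goal([.5986,.0150,.038],1.75482+np.pi/2)
E
```

```text
tcp [0.601  0.0127 0.0904] jawyaw 10.28 xaxis [ 0.021  0.001 -1.   ] q6 -0.35 F [ 0.2 -0.3 -0.1] gap 0.807 t 19.05
shift [52.3 -3.  -2.8] mm spin -0.2668647351858256
```

Request:
{"name": "play_rows", "arguments": {
  "series": [
    [-0.04,-0.002,-0.002,0],
    [-0.08,-0.002,-0.002,0]
  ]
}}

```text
t: 19.25
tcp_pos: [0.5971, 0.0141, 0.1725]
tool_rot: [0.458, 0.537, -0.448, 0.548]
force: [0.9, 0.2, -0.0]
finger_gap: 0.797
```

```bash
python3 - <<'E'
from h import *
goal([.5986,.0150,.038],1.75482+np.pi/2)
E
```

```text
tcp [0.5971 0.0141 0.1725] jawyaw 10.26 xaxis [ 0.022  0.001 -1.   ] q6 -0.35 F [ 0.9  0.2 -0. ] gap 0.797 t 19.25
shift [134.5  -1.3  -1.1] mm spin -0.2861326668256855
```

Request:
{"name": "play_rows", "arguments": {
  "series": [
    [0,0.045,0,0],
    [0,0.09,0,0]
  ]
}}

```text
t: 19.45
tcp_pos: [0.6883, 0.0298, 0.181]
tool_rot: [0.46, 0.534, -0.447, 0.551]
force: [1.3, -0.2, -0.8]
finger_gap: 0.798
```

```bash
python3 - <<'E'
from h import *
goal([.5986,.0150,.08],1.75482+np.pi/2)
E
```

```text
tcp [0.6883 0.0298 0.181 ] jawyaw 10.22 xaxis [ 0.031 -0.    -1.   ] q6 -0.3 F [ 1.3 -0.2 -0.8] gap 0.798 t 19.45
shift [ 98.1 -93.9  -1.9] mm spin -0.32216989638064364
```

Request:
{"name": "play_rows", "arguments": {
  "series": [
    [0,0,0,0],
    [0,0,0,0],
    [0,-0.047,0,0],
    [0,-0.094,-0.002,-0.3]
  ]
}}

```text
t: 19.85
tcp_pos: [0.5938, 0.0148, 0.1787]
tool_rot: [0.459, 0.535, -0.445, 0.553]
force: [-0.3, -0.9, 0.1]
finger_gap: 0.798
```

Request:
{"name": "play_rows", "arguments": {
  "series": [
    [0,0.03,0,0],
    [0,0.07,0,0],
    [0,0.09,0,0],
    [0,0.09,0,0],
    [0,0.09,0,0],
    [0,0.045,0,0],
    [0,0,0,0]
  ]
}}

```text
t: 20.55
tcp_pos: [0.5912, 0.0146, 0.1785]
tool_rot: [0.458, 0.535, -0.445, 0.552]
force: [0.8, -0.4, -0.3]
finger_gap: 0.799
```

Request:
{"name": "play_rows", "arguments": {
  "series": [
    [0,0.03,0,0],
    [0,0.07,0,0],
    [0,0.09,0,0],
    [0,0.09,0,0],
    [0,0.09,0,0],
    [0,0.045,0,0],
    [0,0,0,0]
  ]
}}

```text
t: 21.25
tcp_pos: [0.5882, 0.0145, 0.178]
tool_rot: [0.458, 0.536, -0.446, 0.552]
force: [-0.2, 0.1, 0.5]
finger_gap: 0.801
```

```bash
python3 - <<'E'
from h import *
goal([.5986,.0150,.08],1.75482+np.pi/2)
E
```

```text
tcp [0.5882 0.0145 0.178 ] jawyaw 10.61 xaxis [ 0.028 -0.001 -1.   ] q6 -0.35 F [-0.2  0.1  0.5] gap 0.801 t 21.25
shift [98.3  7.6  0.8] mm spin 0.06372961263656828
```

Request:
{"name": "play_rows", "arguments": {
  "series": [
    [0.05,0.008,0.001,0],
    [0.1,0.008,0.001,0],
    [0.1,0.008,0.001,0]
  ]
}}

```text
t: 21.55
tcp_pos: [0.591, 0.0155, 0.0716]
tool_rot: [0.455, 0.542, -0.449, 0.546]
force: [-1.4, 0.5, 0.2]
finger_gap: 0.801
```

```bash
python3 - <<'E'
from h import *
goal([.5986,.0150,.038],1.75482+np.pi/2)
E
```

```text
tcp [0.591  0.0155 0.0716] jawyaw 10.56 xaxis [ 0.009  0.002 -1.   ] q6 -0.35 F [-1.4  0.5  0.2] gap 0.801 t 21.55
shift [33.6  7.1  1.9] mm spin 0.013486804945254042
```

Request:
{"name": "play_rows", "arguments": {
  "series": [
    [0.0,0.007,0.002,0],
    [0.01,0.007,0.002,0],
    [0.02,0.007,0.002,0],
    [0.028,0.007,0.002,0],
    [0.033,0.007,0.002,0],
    [0.033,0.007,0.002,0],
    [0.033,0.007,0.002,0]
  ]
}}

```text
t: 22.25
tcp_pos: [0.5986, 0.0149, 0.0388]
tool_rot: [0.455, 0.542, -0.449, 0.546]
force: [0.1, -0.7, 0.1]
finger_gap: 0.799
```

```bash
python3 - <<'E'
from h import *
goal([.5986,.0150,.038],1.75482+np.pi/2)
E
```

```text
tcp [0.5986 0.0149 0.0388] jawyaw 10.57 xaxis [ 0.01   0.002 -1.   ] q6 -0.35 F [ 0.1 -0.7  0.1] gap 0.799 t 22.25
shift [ 0.8 -0.  -0.1] mm spin 0.02138882191201081
```

Request:
{"name": "play_rows", "arguments": {
  "series": [
    [0,0,0,0],
    [0,0,0,0],
    [0,0,0,0],
    [0,0,0,0],
    [0,0,0,0],
    [0,0,0,0],
    [0,0,0,0]
  ],
  "claw": 0,
  "force": 40
}}

```text
t: 22.95
tcp_pos: [0.5988, 0.0149, 0.0393]
tool_rot: [0.455, 0.542, -0.449, 0.546]
force: [-0.4, 0.2, 6.5]
finger_gap: 0.418
```

Request:
{"name": "play_rows", "arguments": {
  "series": [
    [-0.002,0,0,0],
    [-0.002,0,0,0],
    [-0.002,0,0.0015,0],
    [-0.002,0,0.0028,0],
    [-0.002,0,0.0028,0],
    [-0.002,0,0.0028,0]
  ]
}}

```text
t: 23.55
tcp_pos: [0.5987, 0.0121, 0.0409]
tool_rot: [0.454, 0.542, -0.449, 0.546]
force: [-0.8, 2.3, -5.0]
finger_gap: 0.416
```

Request:
{"name": "play_rows", "arguments": {
  "series": [
    [0.001,0,0,0],
    [0.0018,0,0,0],
    [0.0022,0,0,0],
    [0.0024,0,0,0],
    [0.0024,0,0,0]
  ]
}}

```text
t: 24.05
tcp_pos: [0.5988, 0.0122, 0.0393]
tool_rot: [0.454, 0.542, -0.449, 0.546]
force: [-2.5, 2.4, 5.7]
finger_gap: 0.416
```

Request:
{"name": "play_rows", "arguments": {
  "series": [
    [0,0,0,0],
    [0,0,0,0],
    [0,0,0,0],
    [0,0,0,0],
    [-0.02,0,0,0],
    [-0.05,0,0,0],
    [-0.09,0,0,0],
    [-0.13,0,0,0],
    [-0.14,-0.03,0.04,0],
    [-0.14,-0.06,0.08,0],
    [-0.14,-0.1,0.12,0],
    [-0.14,-0.13,0.16,0],
    [-0.14,-0.16,0.2,0],
    [-0.14,-0.18,0.24,0],
    [-0.14,-0.2,0.28,0],
    [-0.14,-0.2,0.32,0],
    [-0.14,-0.2,0.36,0],
    [-0.14,-0.2,0.4,0],
    [-0.14,-0.2,0.4,0],
    [-0.14,-0.2,0.4,0]
  ],
  "claw": 75
}}

```text
t: 26.05
tcp_pos: [0.4739, -0.4185, 0.1768]
tool_rot: [0.455, 0.542, -0.45, 0.545]
force: [-0.7, 0.0, -0.5]
finger_gap: 0.751
```

```bash
python3 - <<'E'
from rect import *
a=snap('side','side12'); t=snap('top','top12')
for nm,s in(('old',load('top11')),('new',t)):
    xs,ys,im=rect(s,50,-25,175,-110,40); f=im.astype(float); yel=np.minimum(f[...,2],f[...,1])-f[...,0]
    for y in(-12,-8):
        m=abs(ys-y)<1.5; p=yel[m].mean(0); k=(xs>-20)&(xs<80); on=np.where(p[k]>35)[0]; print(nm,'yel',y,xs[k][on[0]],xs[k][on[-1]])
    xs,ys,im=rect(s,86.5,-25,175,-110,40); f=im.astype(float); red=f[...,2]-f[...,:2].max(2)
    m=(abs(ys)<12); p=np.clip(red[m]-30,0,None); k=(xs>10)&(xs<70);  q=p[:,k]; print('button',(q.sum(0)*xs[k]).sum()/q.sum(),(q.sum(1)*ys[m]).sum()/q.sum())
    xs,ys,im=rect(s,22,-25,175,-110,40); f=im.astype(float); red=f[...,2]-f[...,:2].max(2)
    m=(ys>=-76)&(ys<-66); p=np.clip(red[m].mean(0),0,None); k=(xs>40)&(xs<75); print('ptr',(p[k]*xs[k]).sum()/p[k].sum())
xs,ys,im=rect(t,17,-25,175,-110,40); cv2.imwrite('pics/r17b.png',im)
xs,ys,im=rect(a,12,-25,175,-110,40); cv2.imwrite('pics/s12b.png',im)
crop(a,'c30',220,150,310,220,8)
goal([.5986,.0122,.18],1.75482+np.pi/2)
E
```

```text
old yel -12 62.5 -14.75
old yel -8 62.25 -14.5
button 38.38265753046446 1.2528130215980824
ptr 57.90888194963717
new yel -12 60.0 -17.25
new yel -8 59.5 -17.25
button 36.13341407933774 1.987049453076389
ptr 57.8689835436773
tcp [ 0.4738 -0.4165  0.1769] jawyaw 10.6 xaxis [ 0.008  0.004 -1.   ] q6 -1.09 F [ 0.6 -0.4  0. ] gap 0.75 t 26.15
shift [  -0.5  201.6 -398.4] mm spin 0.05946315778842216
```

View pics/r17b.png

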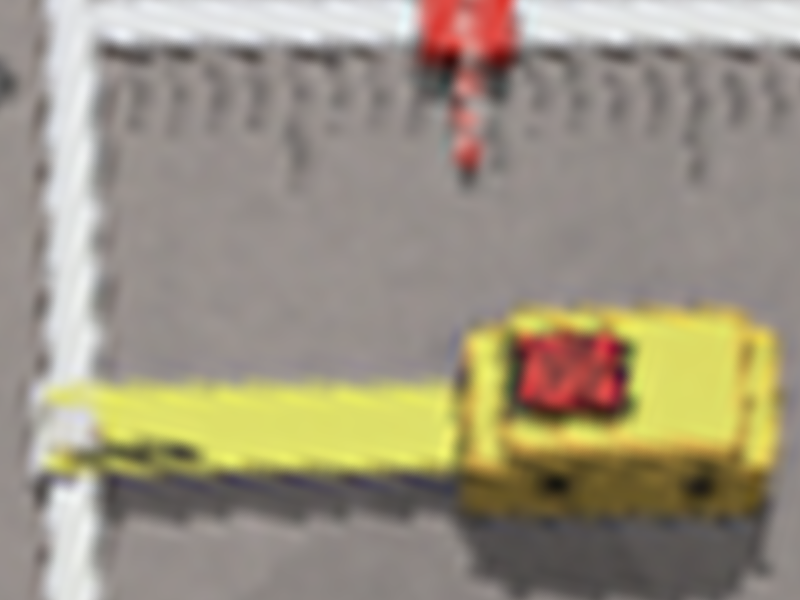

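View pics/s12b.png

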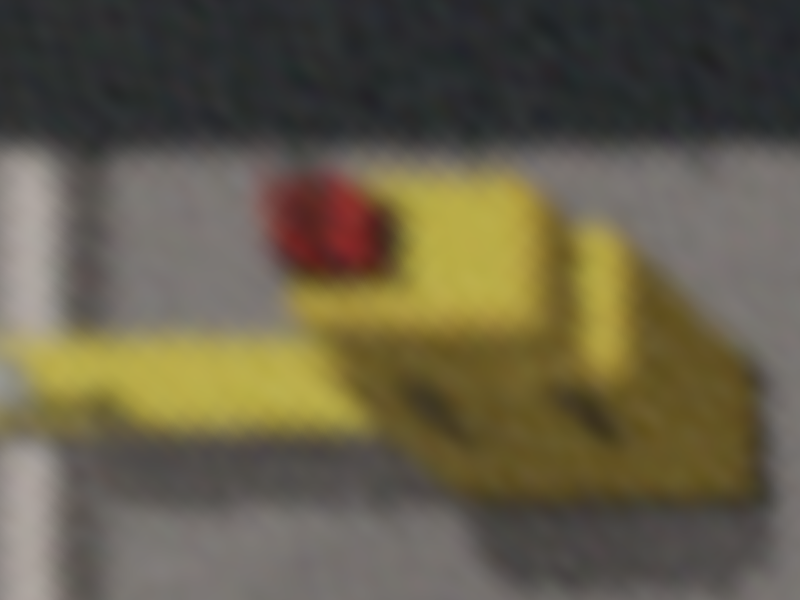

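View pics/c30.png

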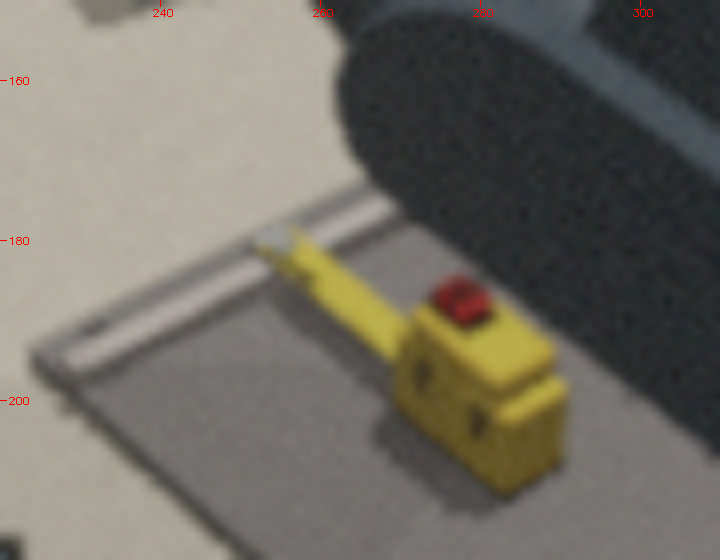

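```bash
python3 - <<'E'
from rect import *
w=rz(G[2])@[.0348,.0005,0]+[G[0],G[1],0]; print(w)
goal([w[0],w[1],.16],1.75482+np.pi/2)
E
```

```text
[0.59548727 0.02651214 0.        ]
tcp [ 0.4738 -0.4165  0.1769] jawyaw 10.6 xaxis [ 0.008  0.004 -1.   ] q6 -1.09 F [ 0.6 -0.4  0. ] gap 0.75 t 26.15
shift [  19.5  201.  -413. ] mm spin 0.05946315778842216
```

Request:
{"name": "play_rows", "arguments": {
  "series": [
    [0,0.02,-0.04,0],
    [0,0.04,-0.085,0],
    [0,0.06,-0.13,0],
    [0,0.08,-0.175,0],
    [0,0.1,-0.22,0],
    [0,0.125,-0.265,0],
    [0,0.145,-0.31,0],
    [0,0.165,-0.35,0],
    [0,0.185,-0.385,0],
    [0,0.196,-0.405,0],
    [0,0.201,-0.413,0],
    [0.01,0.201,-0.413,0],
    [0.02,0.201,-0.413,0],
    [0.02,0.201,-0.413,0],
    [0.02,0.201,-0.413,0]
  ],
  "claw": 0
}}

```text
t: 27.65
tcp_pos: [0.5947, 0.0252, 0.1586]
tool_rot: [0.455, 0.543, -0.45, 0.544]
force: [0.3, 0.2, 0.3]
finger_gap: 0.004
```

```bash
python3 - <<'E'
from rect import *
w=rz(G[2])@[.0348,.0005,0]+[G[0],G[1],0]
goal([w[0],w[1],.097],1.75482+np.pi/2)
E
```

```text
tcp [0.5947 0.0252 0.1586] jawyaw 10.49 xaxis [ 0.006  0.004 -1.   ] q6 -0.33 F [0.3 0.2 0.3] gap 0.004 t 27.65
shift [61.6  0.6 -1. ] mm spin -0.054505009760612
```

Request:
{"name": "play_rows", "arguments": {
  "series": [
    [0.02,0.001,-0.001,0],
    [0.04,0.001,-0.001,0],
    [0.055,0.001,-0.001,0],
    [0.062,0.001,-0.001,0],
    [0.062,0.001,-0.001,0],
    [0.062,0.001,-0.001,0]
  ]
}}

```text
t: 28.25
tcp_pos: [0.5964, 0.0261, 0.0972]
tool_rot: [0.455, 0.543, -0.45, 0.544]
force: [-0.0, -0.2, -0.1]
finger_gap: -0.001
```

```bash
python3 - <<'E'
from rect import *
w=rz(G[2])@[.0348,.0005,0]+[G[0],G[1],0]
goal([w[0],w[1],.087],1.75482+np.pi/2)
s=snap('side','side13'); crop(s,'c31',240,140,320,210,9)
E
```

```text
tcp [0.5964 0.0261 0.0972] jawyaw 10.46 xaxis [ 0.007  0.004 -1.   ] q6 -0.33 F [-0.  -0.2 -0.1] gap -0.001 t 28.25
shift [10.2 -0.9 -0.5] mm spin -0.08637477632317828
```

View pics/c31.png

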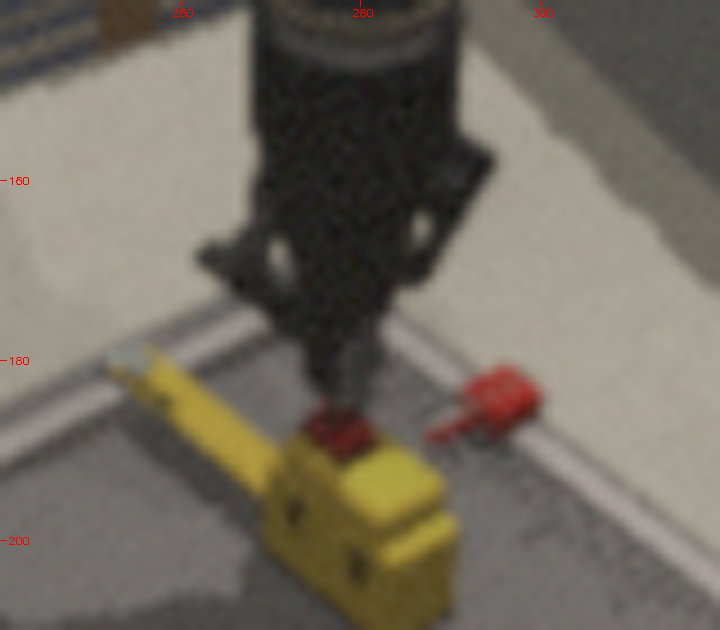

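Request:
{"name": "play_rows", "arguments": {
  "series": [
    [0.004,-0.001,0,0],
    [0.008,-0.001,0,0],
    [0.01,-0.001,0,0],
    [0.012,-0.001,0,0],
    [0.013,-0.001,0,0],
    [0.013,-0.001,0,0]
  ]
}}

```text
t: 28.9
tcp_pos: [0.5957, 0.0262, 0.0845]
tool_rot: [0.455, 0.542, -0.45, 0.545]
force: [-0.8, -0.2, 2.0]
finger_gap: -0.001
```

Request:
{"name": "play_rows", "arguments": {
  "series": [
    [0.001,0,0,0],
    [0.002,0,0,0],
    [0.003,0,0,0],
    [0.004,0,0,0],
    [0.004,0,0,0],
    [0.004,0,0,0]
  ]
}}

```text
t: 29.5
tcp_pos: [0.5958, 0.0261, 0.0812]
tool_rot: [0.455, 0.542, -0.45, 0.545]
force: [-2.8, -0.1, 6.2]
finger_gap: 0.002
```

Request:
{"name": "play_rows", "arguments": {
  "series": [
    [0.0006,0,0,0],
    [0.0012,0,0,0],
    [0.0014,0,0,0],
    [0.0014,0,0,0]
  ]
}}

```text
t: 29.9
tcp_pos: [0.5959, 0.0261, 0.0811]
tool_rot: [0.455, 0.542, -0.449, 0.545]
force: [-3.1, 0.6, 11.2]
finger_gap: -0.0
```

Request:
{"name": "play_rows", "arguments": {
  "series": [
    [-0.003,0,0,0],
    [-0.01,0,0,0],
    [-0.03,0,0,0],
    [-0.06,0,0,0],
    [-0.1,0,0,0],
    [-0.1,-0.03,0.04,0],
    [-0.1,-0.06,0.08,0],
    [-0.1,-0.1,0.12,0],
    [-0.1,-0.13,0.16,0],
    [-0.1,-0.16,0.2,0],
    [-0.1,-0.18,0.24,0],
    [-0.1,-0.2,0.28,0],
    [-0.1,-0.2,0.32,0],
    [-0.1,-0.2,0.36,0],
    [-0.1,-0.2,0.4,0],
    [-0.1,-0.2,0.42,0],
    [-0.1,-0.2,0.42,0],
    [-0.1,-0.2,0.42,0]
  ]
}}

```text
t: 31.7
tcp_pos: [0.4743, -0.4229, 0.1781]
tool_rot: [0.455, 0.543, -0.449, 0.544]
force: [0.3, 0.0, -0.0]
finger_gap: -0.0
```

```bash
python3 - <<'E'
from rect import *
a=snap('side','side14'); t=snap('top','top14')
for nm,s in(('before',load('top12')),('new',t)):
    xs,ys,im=rect(s,50,-25,175,-110,40); f=im.astype(float); yel=np.minimum(f[...,2],f[...,1])-f[...,0]
    for y in(-12,-8):
        m=abs(ys-y)<1.5; p=yel[m].mean(0); k=(xs>-20)&(xs<80); on=np.where(p[k]>35)[0]; print(nm,'yel',y,xs[k][on[0]],xs[k][on[-1]])
    xs,ys,im=rect(s,22,-25,175,-110,40); f=im.astype(float); red=f[...,2]-f[...,:2].max(2)
    m=(ys>=-76)&(ys<-66); p=np.clip(red[m].mean(0),0,None); k=(xs>40)&(xs<75); print('ptr',(p[k]*xs[k]).sum()/p[k].sum())
xs,ys,im=rect(t,17,-25,175,-110,40); cv2.imwrite('pics/r17c.png',im)
crop(a,'c32',220,150,310,220,8)
print(manip.sense()['force'])
E
```

```text
before yel -12 60.0 -17.25
before yel -8 59.5 -17.25
ptr 57.8689835436773
new yel -12 60.0 -17.25
new yel -8 59.5 -17.25
ptr 57.76990314567808
[-0.06980266  0.32592384 -0.3111932 ]
```

View pics/r17c.png

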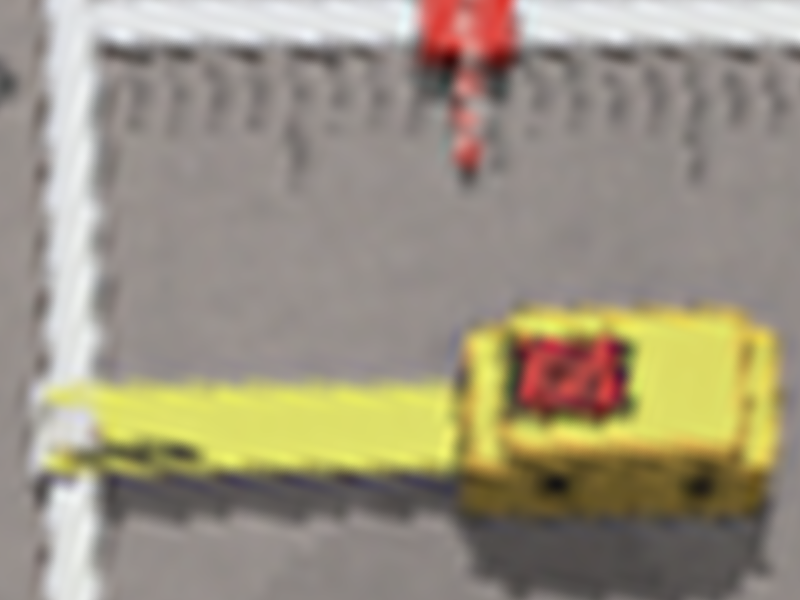

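View pics/c32.png

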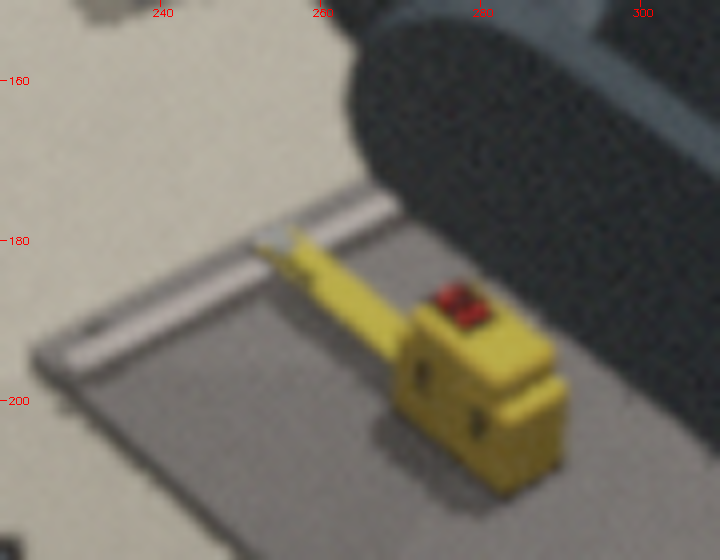

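View pics/top14.png

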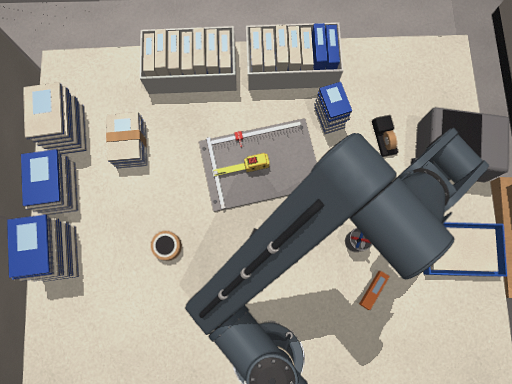

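```bash
python3 - <<'E'
from h import *
crop(load('side14'),'c33',180,180,340,300,5)
E
```

```text
(no output)
```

View pics/c33.png

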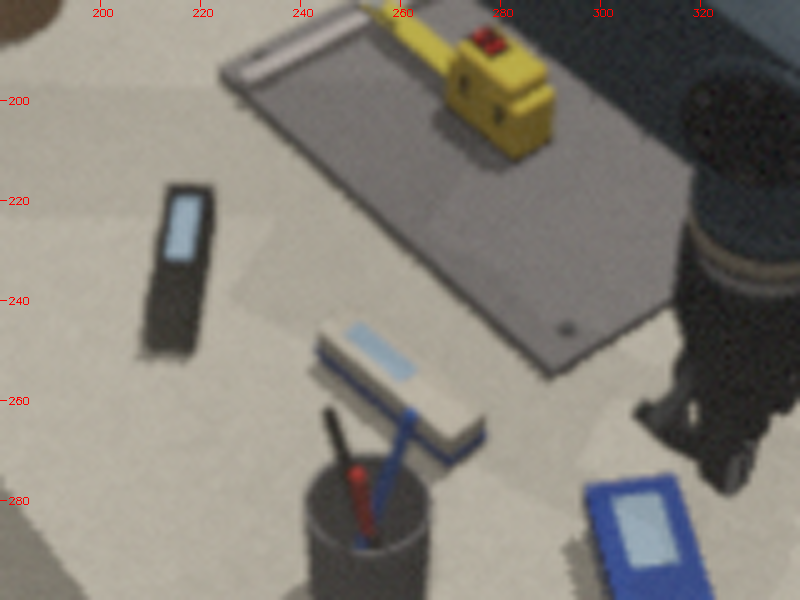

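The carton lies flat on the table at about (260,257). The tape stands hooked and locked at about (281,195), and the gripper is clear of everything, so I'm handing in.

```bash
python3 -c "
from station import manip
print(manip.sign_off())"
```

```text
the job is handed in; nothing more can be done
None
```

The job is handed in, at about 32 s of the 67 s allowed. The white carton lies flat on the table clear of the board. The tape is hooked over the fence and locked, standing upright about level with the pointer.

**What I did:** I cleared the carton first, then hooked the blade over the fence and drew the case back square to it. I regripped once to move it about 2.7 mm farther back. I then pressed the lock button until it stopped, at 11 N and 5.4 mm below where its top stood when up, and backed the arm off.

**Last checks:**
- **Unmoved by the press:** the case outline in the top view reads the same before and after pressing. The pointer reads within 0.1 mm of where it was.
- **Lock button:** it sits visibly lower in the side view.
- **Carton and neighbours:** the carton lies flat on the table. The neighbouring things in the last pictures look where they were; the arm covers part of the top view.

**Where the cameras disagreed:** the top camera puts the case front about 1 mm closer to the fence than the pointer tip. The side camera, measured just before the press, puts it just under 1 mm the other way. The calibration is only good to about 2 mm, so I left it there.

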